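# Refill the chain lubricator and rehang its guard

## Robot

A 6-joint arm with a two-finger parallel gripper is mounted at the origin on the work surface. World frame = base frame: x ahead of the robot, y to its left, z up, the work surface at z = 0. Lengths are in m, angles in rad, forces in N, time in s.
With the tool pointing down it reaches from about 0.275 to 0.875 m from the base axis. Payload 12.5 kg.
Tool frame: the origin (TCP) lies at the very end of the fingers, on their centre line; the grasp point (between the pads) lies 19 mm behind it; x points along the fingers, y is the direction in which the jaws open and shut, and the axes are right-handed (so a half turn about x gives the same grasp; the last joint's range is limited). The gripper opens to 85 mm and grips with 20 to 120 N. Pads are 22 mm wide; open, the fingers measure 114 mm over their backs; the gripper's body (76 mm by 85 mm) begins 54 mm behind the grasp point. The pads swing forward as they close: fully open they stand 13 mm farther back than shut.
Start: joints at [-1.392, 0.351, 1.652, -0, 1.139, -0.085], TCP at [0.143, -0.531, 0.199] pointing down, gripper open.
Joint ranges: [-2.75, 2.75], [-0.79, 2.1], [0.01, 2.65], [-1.57, 4.71], [0.07, 3.14], [-2.87, 2.87]. Speed limits (rad/s): [2.22, 2.22, 2.79, 3.14, 3.14, 3.14].

## Interface

Orientations are given as a 3x3 rotation matrix whose columns are the frame's x, y, z axes.
In Python, from bench import manip gives the robot as it stands. Calls block until the motion is done:
- manip.move_ptp(position, orientation): joint-space move of the TCP to a pose.
- manip.move_l(position, attitude=None, max_speed=0.15): straight line of the TCP; attitude=None keeps the orientation; max_speed is the mean speed in m/s.
- manip.move_j(angles): joint-space move.
- manip.set_gripper(opening, effort=None): opening from 0.0 (shut) to 1.0 (fully open); effort is the grip in N (None keeps the last); returns when the fingers have stopped.
- manip.dwell(seconds).
- manip.inverse_kinematics(position, orientation): joint angles nearest the present ones, or None.
- manip.grab_frame(name): name is "scene" or "top" or "wrist"; returns (picture, depth): 400x640x3 uint8, red, green, blue; 400x640 float32, m along the optical axis (not along the pixel's ray), 0 where there is no reading.
- manip.get_calibration(name): a dict with "camera_matrix" (3x3 intrinsics, pixels), "k1" (the pictures are not rectified: a ray, as slopes to the right and down, at radius r is drawn at 1 + k1 r^2 times it, then the intrinsics apply), "R" (3x3) and "t" (3): a world point X has camera coordinates R X + t. Camera axes: x right, y down, z forward; pixel columns grow to the right and rows downward; lengths in m; the calibration is good to about 2 mm. A picture is of the moment at which its call begins: read the wrist's pose just before it. get_calibration takes no time and is no camera call; for the wrist camera it gives the pose at the moment of the call.
A pose or a line that the arm cannot do raises manip.Unreachable and nothing moves.
- manip.sign_off(): hands the job in, once; it reports no verdict.
Trained networks look in the newest picture that a camera, given by its name, has taken for a name from the list of things; names that differ only in an ending like _2 or _b are one class to them, and where a whole thing is asked for, a point or a joint stands for the part that bears it (a point fixed in the world has none). Each returns a list of dicts, best first, with "confidence" (0 to 1); they miss things now and then, are a little off and sometimes report something else, mostly with a low value. They report only what shows in the picture. A call takes as long as a camera call.
- manip.look_for(camera, name): "at" ([x, y, z] in m, in world coordinates, good to about 4 mm: the middle of the surface that is visible of it).
Readings, each from a call of its own:
- manip.current_time(): time.
- manip.current_qpos(): joint angles.
- manip.current_joint_vel(): joint speeds.
- manip.current_joint_torque(): joint torques, N m.
- manip.current_ee_pos(): TCP position.
- manip.current_tcp_rot(): TCP orientation.
- manip.current_force(): force on the tool from outside, world axes, zero at the start.
- manip.current_ft_torque(): the same for the moment, N m.
- manip.current_grip_width(): opening from 0.0 (shut) to 1.0 (fully open).
Only numpy, scipy, OpenCV 4.12 (cv2) and the standard library are available. Lean on these libraries where they do the work, as an engineer would, in place of code of your own. Each camera call takes 0.05 s, during which the arm holds its last target.

## Task

Restock the chain lubricator of this conveyor drive and put it back in service: drop every lubricant stick on the bench end-down into an empty feed tube, one stick to a tube and fully home, and only then hang the lift-off guard door on both of its hinge pins and swing it shut. Last of all, throw the isolator lever fully over, away from the robot; leave the other tools and things on the bench where they are.

Things in the scene. Friction and masses are not known exactly. Their poses are not given: they have to be found in the camera images.
- housing: Fixed grey chain-drive housing, open in front and on top, blue motor behind. Origin on the bench under the middle of the open front; x into it, y to the hinge side, z up. Base plate x 0..136, y -112..128, 8 thick. Back plate x 130..136, 205 high. Hinge-side wall y 123..128, x 0..130, 185 high; no wall opposite. Post x -5..7, y -106..-94, 120 high, stops the shut guard's panel.
- tube0 (a point): Centre of the mouth of feed tube 0, 140 mm above the bench, x 40, y -85 mm in the housing's frame. Vertical square steel tube, sides parallel to the housing's, 27 x 27 inside, 33 x 33 outside, mouth flared to 37 x 37 over its top 12 mm. 90 mm deep: a stick fully home stands 30 mm out, its middle 110 mm above the bench. Empty at the start.
- tube1 (a point): Centre of the mouth of feed tube 1, like tube 0 and also empty; x 40, y -35 mm in the housing's frame.
- tube2 (a point): Centre of the mouth of feed tube 2, like tube 0 and also empty; x 40, y 15 mm in the housing's frame.
- tube3 (a point): Centre of the mouth of feed tube 3, like tube 0 and also empty; x 40, y 65 mm in the housing's frame.
- pin_low (a point): Foot of the lower hinge pin: centre of the top of its bracket (18 wide, 8 thick), 50 mm above the bench, x -14, y 132 mm in the housing's frame. Vertical pin, 8 mm diameter, 23 tall, the top 8 mm tapered to 3 mm diameter.
- pin_up (a point): Foot of the upper hinge pin, 90 mm straight above pin_low; same pin and bracket. A fixed anti-lift tab (x 55..130, y 106..128 in the housing's frame, underside 209 mm above the bench) overhangs the hood of the shut guard, so the guard goes on and off its pins only when about 0.5 rad or more open.
- guard: Loose hooded aluminium guard door, about 0.55 kg, standing upright on the bench. Origin on its hinge axis, level with its underside. Axes parallel to the housing's when shut; yaw minus the housing's yaw is 0 shut, -1.57 open square. Own frame: panel x 5..9, y -12..-259, z 0..180; hood x 9..84, same y, top z 180; cheek at free end y -255..-259, x 9..84. Hung, its underside is 20 mm above the bench.
- handle (a point): Centre of the guard's black lifting handle, over its centre of mass: a straight bar 14 x 14 mm in section, 100 long along the guard's y, above the hood; at x 23.5, y -150, z 209 mm in the guard's frame; 22 mm clear below the bar.
- knuckle_low (a point): Centre of the lower end of the guard's lower hinge knuckle, x 0, y 0, z 30 mm in the guard's frame. Tube 24 mm long, 18 mm outside and 11 mm inside diameter, open at both ends; seated, this point meets pin_low.
- knuckle_up (a point): Centre of the lower end of the upper hinge knuckle, x 0, y 0, z 120 mm in the guard's frame; same tube; seated, this point meets pin_up. The knuckles are slack: hung free, the free end sags up to 10 mm. Over the last 0.2 rad the cheek slides past a white sprung catch ball beside the stop post (2 to 4 N at the free end), which then holds the guard shut by friction; let go gently, for it can bounce.
- stick0: Dark grey solid lubricant stick, square bar 20 x 20 x 120 mm, about 90 g, lying on the bench at the start. Origin at its middle, x along its length; both ends alike. Two to four sticks are present.
- stick1: Dark grey solid lubricant stick, square bar 20 x 20 x 120 mm, about 90 g, lying on the bench at the start. Origin at its middle, x along its length; both ends alike. Two to four sticks are present.
- stick2: Dark grey solid lubricant stick, square bar 20 x 20 x 120 mm, about 90 g, lying on the bench at the start. Origin at its middle, x along its length; both ends alike. Two to four sticks are present.
- stick3: Dark grey solid lubricant stick, square bar 20 x 20 x 120 mm, about 90 g, lying on the bench at the start. Origin at its middle, x along its length; both ends alike. Two to four sticks are present.
- isolator (a joint): Isolator lever on the switch box: 0 off (leaning toward the robot) to 1.0 on (leaning away), rad. It turns about the box's level y axis, needs about 1 N at its tip and stays where it is left.
- isolator_tip (a point): Centre of the black ball (26 mm diameter) at the lever's tip, 75 mm from the pivot. The pivot is 97 mm above the bench.
- switchbox: Fixed grey switch box carrying the isolator on a block, 85 x 75 mm, 100 high with the block; origin on the bench under its middle, straight below the lever's pivot; x is the way the lever is thrown to on.
- spanner: Bystander: steel spanner lying flat among the sticks, 130 mm long along x.
- screwdriver: Bystander: screwdriver lying on the bench, length along x.
- hammer: Bystander: hammer lying on the bench, length along x.
- tape: Bystander: roll of tape lying flat, 90 mm outside diameter, 25 high.

How it is judged:
On the way, in this order (a step that is already met when the one before it is completed fails the run):
1. every stick present stands fully home in a feed tube, one to a tube ((horizontal distance between stick0 and tube0 below 0.01 m or horizontal distance between stick0 and tube1 below 0.01 m or horizontal distance between stick0 and tube2 below 0.01 m or horizontal distance between stick0 and tube3 below 0.01 m) and angle between the x axis of each of stick0, stick1, stick2, stick3 and the z axis of housing, either way round below 0.12 rad and z of each of stick0, stick1, stick2, stick3 in the frame of housing below 0.118 m and (horizontal distance between stick1 and tube0 below 0.01 m or horizontal distance between stick1 and tube1 below 0.01 m or horizontal distance between stick1 and tube2 below 0.01 m or horizontal distance between stick1 and tube3 below 0.01 m) and (horizontal distance between stick2 and tube0 below 0.01 m or horizontal distance between stick2 and tube1 below 0.01 m or horizontal distance between stick2 and tube2 below 0.01 m or horizontal distance between stick2 and tube3 below 0.01 m) and (horizontal distance between stick3 and tube0 below 0.01 m or horizontal distance between stick3 and tube1 below 0.01 m or horizontal distance between stick3 and tube2 below 0.01 m or horizontal distance between stick3 and tube3 below 0.01 m)), for 0.3 s.
2. the guard is seated on both hinge pins, the sticks still home (all of step 1 and distance between knuckle_low and pin_low below 0.006 m and distance between knuckle_up and pin_up below 0.006 m), for 0.3 s.
3. the guard is swung shut on its pins (distance between knuckle_low and pin_low below 0.006 m and distance between knuckle_up and pin_up below 0.006 m and angle between the x axis of guard and the x axis of housing, either way round below 0.05 rad), for 0.3 s.
4. the isolator lever is fully over to on (value of joint isolator above 0.85 rad), for 0.2 s.
At the end, for the whole second after the job is handed in: Every stick present stands upright in a feed tube (middle within 10 mm of the tube's axis, within 0.12 rad of vertical, no more than 8 mm short of home); both knuckles are within 6 mm of their pins' feet; the guard is within 0.05 rad of shut and still; the isolator is past 0.85 rad (all of step 1 and all of step 3 and value of joint isolator above 0.85 rad and linear speed of guard below 0.03 m/s); the robot touches nothing.
It fails at once if a bystander is moved by more than 5 cm (distance of any of spanner, screwdriver, hammer, tape from where it was at the start of the episode above 0.05 m).
Of stick0, stick1, stick2, stick3 only 2 to 4 are there at a start; the rules pass over those that are not, and their reading is None.
At some moment in a run one of stick0, stick1, stick2, stick3 may be knocked a few centimetres aside while the robot is not near it.
Once in a run the grip may slacken for a moment while it holds something.
It also fails if it takes over 210 s, if anything falls off the work surface, if the arm or the gripper's body presses on something with over 40 N, if the wrist force passes 120 N, or if a joint passes its speed limit or range.

## Working session

There is one attempt and no reset: what is moved stays moved. The work goes in short steps, each a Python script; the robot and the scene stay as the last script left them, time stands still between calls to the robot, and variables do not carry over. Pictures are saved under pics/ and viewed, and the job is handed in when it is done.

```bash
ls; mkdir -p pics
cat > h.py <<'E'
from bench import manip
import numpy as np, cv2
def snap(cam,name):
    c=manip.get_calibration(cam)
    im,d=manip.grab_frame(cam)
    cv2.imwrite(f'pics/{name}.png',im[:,:,::-1])
    np.savez(f'pics/{name}.npz',im=im,d=d,K=c['camera_matrix'],k1=c['k1'],R=c['R'],t=c['t'])
    return im,d,c
def cloud(name):
    f=np.load(f'pics/{name}.npz');K=f['K'];k1=float(f['k1']);d=f['d']
    v,u=np.mgrid[0:400,0:640].astype(float)
    xd=(u-K[0,2])/K[0,0]; yd=(v-K[1,2])/K[1,1]
    x,y=xd.copy(),yd.copy()
    for _ in range(15):
        s=1+k1*(x*x+y*y); x=xd/s;y=yd/s
    P=np.stack([x*d,y*d,d],-1)
    W=(P-f['t'].reshape(3))@f['R']
    W[d<=0]=np.nan
    return W,f['im']
def proj(c,X):
    p=np.array(c['R'])@np.array(X)+np.array(c['t']).reshape(3)
    x,y=p[0]/p[2],p[1]/p[2]; s=1+c['k1']*(x*x+y*y)
    K=np.array(c['camera_matrix']); return K[0,0]*x*s+K[0,2],K[1,1]*y*s+K[1,2]
def down(a):
    # tool x down, tool y (jaw) along angle a
    x=np.array([0,0,-1.]);y=np.array([np.cos(a),np.sin(a),0]);return np.stack([x,y,np.cross(x,y)],1)
E
python3 - <<'E'
from h import *
for c in ['scene','top']:
    snap(c,c+'0')
    for n in ['housing','guard','handle','stick0','isolator_tip','switchbox','spanner','screwdriver','hammer','tape','knuckle_low','pin_low']:
        r=manip.look_for(c,n)
        print(c,n,[(np.round(q['at'],3).tolist(),round(q['confidence'],2)) for q in r][:6])
print(manip.current_time())
E
```

```text
pics
scene housing [([0.701, 0.029, 0.112], 0.69), ([0.495, 0.375, 0.105], 0.31)]
scene guard [([0.493, 0.374, 0.109], 0.82)]
scene handle [([0.498, 0.368, 0.108], 0.58)]
scene stick0 [([0.424, -0.158, 0.023], 0.73), ([0.504, -0.188, 0.019], 0.68), ([0.701, 0.031, 0.112], 0.66), ([0.514, -0.394, 0.019], 0.6)]
scene isolator_tip [([0.624, -0.211, 0.164], 0.47), ([0.494, 0.373, 0.107], 0.34)]
scene switchbox [([0.662, -0.233, 0.074], 0.73)]
scene spanner [([0.456, -0.281, 0.004], 0.68)]
scene screwdriver [([0.674, -0.338, 0.024], 0.98)]
scene hammer [([0.274, 0.279, 0.024], 0.77)]
scene tape [([0.311, -0.367, 0.022], 0.62)]
scene knuckle_low [([0.493, 0.374, 0.105], 0.92), ([0.507, -0.188, 0.02], 0.39)]
scene pin_low [([0.702, 0.031, 0.11], 0.72)]
top housing []
top guard [([0.503, 0.348, 0.183], 0.95), ([0.612, -0.202, 0.172], 0.72)]
top handle [([0.5, 0.352, 0.178], 0.84)]
top stick0 [([0.422, -0.148, 0.02], 0.76), ([0.504, -0.183, 0.025], 0.59), ([0.513, -0.382, 0.019], 0.53)]
top isolator_tip []
top switchbox [([0.642, -0.203, 0.073], 0.65), ([0.687, 0.079, 0.111], 0.57)]
top spanner [([0.458, -0.285, 0.008], 0.56), ([0.685, 0.072, 0.109], 0.52)]
top screwdriver [([0.672, -0.336, 0.02], 0.72)]
top hammer [([0.279, 0.293, 0.024], 0.56)]
top tape [([0.304, -0.357, 0.027], 0.79), ([0.501, -0.181, 0.02], 0.74), ([0.504, 0.35, 0.182], 0.53)]
top knuckle_low [([0.505, 0.349, 0.182], 0.73)]
top pin_low [([0.685, 0.068, 0.112], 0.55), ([0.502, 0.35, 0.177], 0.26)]
1.3
```

View pics/scene0.png

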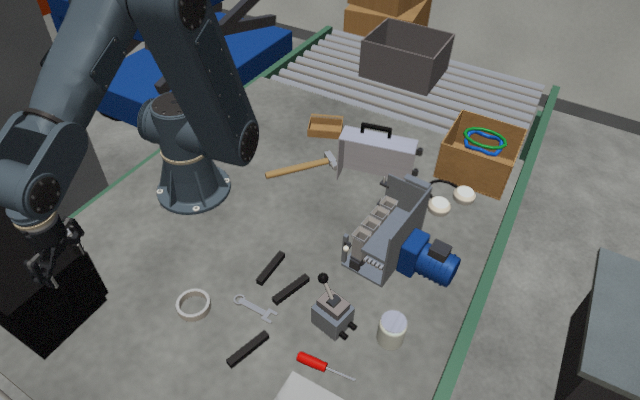

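View pics/top0.png

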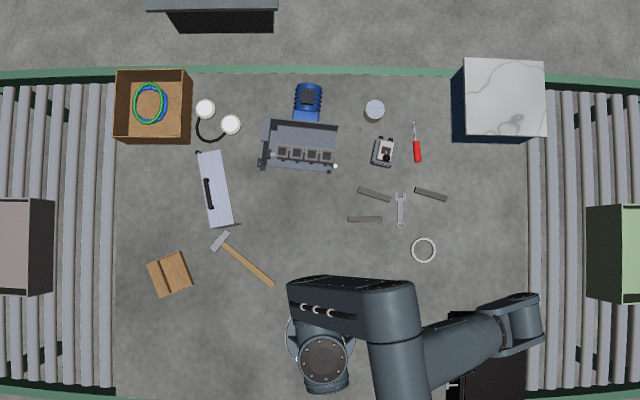

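Three sticks show: at top-view pixels (365,219), (375,193) and (430,193). The spanner lies among them. The housing is at (300,145), the guard at (213,190) with its hinge end up (+x), and the switch box at (385,152). Next I'll get rough poses from the top cloud.

```bash
cat > a.py <<'E'
from h import *
W,im=cloud('top0')
Z=W[...,2]; 
def rect(mask,name):
    P=W[mask][:,:2].astype(np.float32); 
    (c,s,a)=cv2.minAreaRect(P*1000); print(name,len(P),np.round(c,1),np.round(s,1),round(a,1), 'z',np.round(np.nanmedian(Z[mask]),4))
dark=im.max(2)<75
for (u,v) in [(365,219),(375,193),(430,193)]:
    m=np.zeros(Z.shape,bool); m[v-20:v+20,u-24:u+24]=1
    mm=m&(Z>0.010)&(Z<0.04)&dark
    n,l,st,ce=cv2.connectedComponentsWithStats(mm.astype(np.uint8)); k=1+np.argmax(st[1:,4]); rect(l==k,'stick')
m=np.zeros(Z.shape,bool); m[140:235,190:250]=1
rect(m&(Z>0.16)&(Z<0.195),'hood'); rect(m&(Z>0.197),'handle')
m=np.zeros(Z.shape,bool); m[105:180,250:350]=1
rect(m&(Z>0.125)&(Z<0.15),'tubes')
rect(m&(Z>0.19)&(Z<0.23),'back')
print('z floor',np.nanmedian(Z[225:260,340:400]))
for n in ['top','scene']:
    c=manip.get_calibration(n); print(n,np.round(-np.array(c['R']).T@np.array(c['t']).reshape(3),3),c['camera_matrix'][0][0],c['k1'])
c=manip.get_calibration('wrist'); R=manip.current_tcp_rot(); p=manip.current_ee_pos()
print('wrist cam in tool', np.round(np.array(R).T@(-np.array(c['R']).T@np.array(c['t']).reshape(3)-p),3), np.round(np.array(c['R'])@R,3),c['camera_matrix'][0][0])
b=cv2.resize(im[100:240,185:445,::-1],None,fx=3,fy=3,interpolation=cv2.INTER_CUBIC); cv2.imwrite('pics/topz.png',b)
E
python3 a.py
```

```text
stick 3 [417.9 -91.7] [7.  0.1] 0.9 z 0.0174
stick 2 [ 483.2 -231.6] [3.3 0. ] -91.4 z 0.0192
stick 5 [ 528.  -329.4] [ 1.2 15.2] 73.9 z 0.015
hood 1693 [508.4 350.5] [246.7  81.5] 11.5 z 0.1807
handle 142 [488.9 369. ] [96.6 16.1] 12.4 z 0.2158
tubes 543 [682.3  87. ] [262.2 197.3] 88.9 z 0.1376
back 387 [721.1  89.4] [ 91.9 254.9] 15.7 z 0.2091
z floor 0.001044754532955603
top [0.375 0.035 1.799] 504.733351383949 -0.15963701029446847
scene [ 0.921 -0.79   1.063] 458.2858802604904 -0.05767692267276491
wrist cam in tool [-0.175 -0.    -0.081] [[-0.     1.    -0.001]
 [-0.316  0.001  0.949]
 [ 0.949  0.001  0.316]] 358.09072933561345
```

View pics/topz.png

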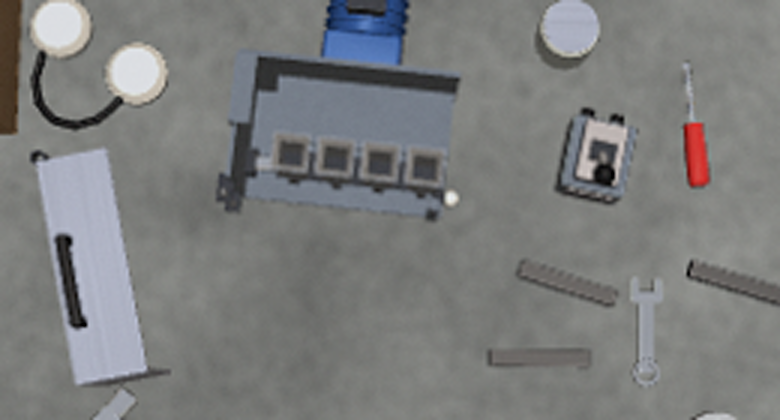

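```bash
cat > b.py <<'E'
from h import *
W,im=cloud('top0'); Z=W[...,2]
for (u,v) in [(365,219),(375,193),(430,193)]:
    m=np.zeros(Z.shape,bool); m[v-14:v+14,u-22:u+22]=1
    mm=m&(Z>0.012)&(Z<0.04)
    n,l,st,ce=cv2.connectedComponentsWithStats(mm.astype(np.uint8)); k=1+np.argmax(st[1:,4])
    P=W[l==k][:,:2]*1000; r=cv2.minAreaRect(P.astype(np.float32)); print(len(P),np.round(r[0],1),np.round(r[1],1),round(r[2],1))
def tilt(psi,p):  # tool x = fwd(psi) tilted down by p ; z downish
    f=np.array([np.cos(psi),np.sin(psi),0]);u=np.array([0,0,1.])
    x=np.cos(p)*f-np.sin(p)*u; y=np.array([np.sin(psi),-np.cos(psi),0]); return np.stack([x,y,np.cross(x,y)],1)
for pos in [(0.68,0.12),(0.68,0.07),(0.675,0.02),(.67,-.03)]:
  for z in [0.16,0.27]:
    for p in [0,0.3]:
      out=[]
      for dpsi in [-.07,.3,-.4]:
        R=tilt(dpsi,p); q=manip.inverse_kinematics(list(np.array([*pos,z])+.019*R[:,0]),R)
        out.append(None if q is None else np.round(q,2).tolist())
      print(pos,z,p,out)
E
python3 b.py
```

```text
194 [ 420.3 -150.1] [ 18.1 117.3] 0.6
191 [ 510.3 -183.3] [117.2  27.7] 74.8
193 [ 512.4 -384.4] [123.6  22.4] 73.8
(0.68, 0.12) 0.16 0 [[0.22, 0.81, 2.08, 3.44, 1.33, -1.65], [-0.02, 0.81, 2.1, 2.81, 1.35, -1.5], [0.4, 0.84, 1.94, 3.97, 1.32, -1.83]]
(0.68, 0.12) 0.16 0.3 [[0.22, 0.62, 2.08, 3.51, 0.85, -1.73], [-0.01, 0.61, 2.1, 2.75, 0.87, -1.4], [0.38, 0.67, 1.95, 4.13, 0.93, -2.03]]
(0.68, 0.12) 0.27 0 [[0.22, 0.55, 2.11, 3.47, 1.1, -1.72], [-0.02, 0.54, 2.13, 2.78, 1.12, -1.41], [0.4, 0.6, 1.97, 4.03, 1.18, -2.0]]
(0.68, 0.12) 0.27 0.3 [[0.22, 0.38, 2.05, 3.63, 0.61, -1.9], [-0.01, 0.37, 2.08, 2.62, 0.62, -1.23], [0.38, 0.45, 1.92, 4.31, 0.82, -2.3]]
(0.68, 0.07) 0.16 0 [[0.11, 0.81, 2.11, 3.32, 1.35, -1.61], [-0.14, 0.81, 2.11, 2.69, 1.36, -1.47], [0.3, 0.83, 2.0, 3.86, 1.33, -1.78]]
(0.68, 0.07) 0.16 0.3 [[0.1, 0.61, 2.11, 3.36, 0.86, -1.66], [-0.13, 0.61, 2.1, 2.6, 0.89, -1.35], [0.28, 0.65, 2.0, 4.0, 0.91, -1.96]]
(0.68, 0.07) 0.27 0 [[0.11, 0.53, 2.14, 3.34, 1.11, -1.66], [-0.14, 0.53, 2.13, 2.65, 1.15, -1.35], [0.3, 0.58, 2.02, 3.92, 1.17, -1.94]]
(0.68, 0.07) 0.27 0.3 [[
[... 537 characters left out ...]
5, 0.02) 0.27 0.3 [[-0.02, 0.34, 2.12, 3.23, 0.59, -1.63], [-0.25, 0.36, 2.08, 2.29, 0.72, -1.04], [0.18, 0.39, 2.03, 4.05, 0.72, -2.14]]
(0.67, -0.03) 0.16 0 [[-0.15, 0.8, 2.16, 3.06, 1.39, -1.56], [-0.38, 0.81, 2.09, 2.45, 1.39, -1.42], [0.08, 0.81, 2.09, 3.63, 1.36, -1.68]]
(0.67, -0.03) 0.16 0.3 [[-0.14, 0.59, 2.16, 3.05, 0.88, -1.53], [-0.36, 0.61, 2.1, 2.33, 0.95, -1.25], [0.06, 0.62, 2.09, 3.72, 0.89, -1.81]]
(0.67, -0.03) 0.27 0 [[-0.15, 0.51, 2.19, 3.06, 1.13, -1.54], [-0.38, 0.54, 2.12, 2.4, 1.2, -1.25], [0.08, 0.54, 2.12, 3.67, 1.14, -1.81]]
(0.67, -0.03) 0.27 0.3 [[-0.14, 0.33, 2.13, 3.02, 0.6, -1.49], [-0.36, 0.37, 2.07, 2.15, 0.78, -0.97], [0.06, 0.37, 2.07, 3.89, 0.68, -2.05]]
```

```bash
cat > c.py <<'E'
from h import *
def look(p,a,n):
    try: manip.move_ptp(p,down(a))
    except manip.Unreachable: print('unreach',n); return
    snap('wrist',n); print(n,manip.current_time(),np.round(manip.current_qpos(),2))
print(np.round(manip.current_tcp_rot(),2))
look([0.46,-0.24,0.40],np.pi/2,'w_st')
look([0.60,0.07,0.36],np.pi/2,'w_h')
E
python3 c.py
```

```text
[[-0.    0.26 -0.97]
 [-0.   -0.97 -0.26]
 [-1.   -0.    0.  ]]
w_st 3.1333 [-0.57  0.16  1.41 -0.    1.57 -2.14]
w_h 4.475 [ 0.04  0.35  1.26 -0.    1.53 -1.53]
```

View pics/w_st.png

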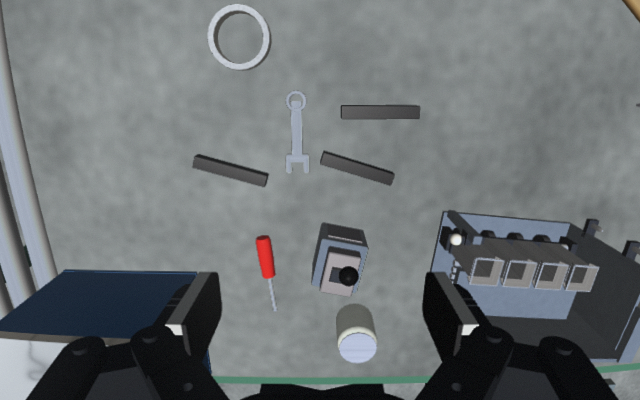

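View pics/w_h.png

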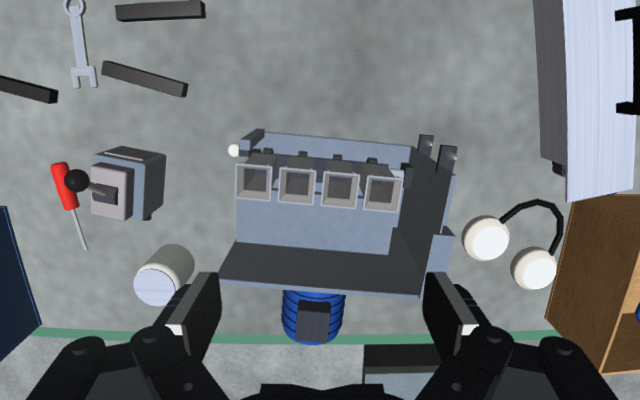

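Both wrist views are clear. The w_st picture shows three sticks at (380,112), (357,168) and (230,170). The w_h picture shows four empty tube mouths from (254,182) to (382,193), with the pins at (425,145) and (447,155).

```bash
cat > d.py <<'E'
from h import *
W,im=cloud('w_st'); Z=W[...,2]
print('floor',np.nanmedian(Z[50:100,450:600]))
for (u,v) in [(380,112),(357,168),(230,170)]:
    m=np.zeros(Z.shape,bool); m[v-22:v+22,u-45:u+45]=1
    mm=(m&(Z>0.015)&(Z<0.03)).astype(np.uint8)
    n,l,st,ce=cv2.connectedComponentsWithStats(mm); k=1+np.argmax(st[1:,4])
    P=W[l==k]; r=cv2.minAreaRect((P[:,:2]*1000).astype(np.float32)); 
    vx=cv2.fitLine((P[:,:2]*1000).astype(np.float32),cv2.DIST_HUBER,0,.01,.01).ravel()
    print('stick',len(P),np.round(r[0],1),np.round(r[1],1),round(r[2],1),np.round(vx,3),'z',np.round(np.median(P[:,2]),4))
W,im=cloud('w_h'); Z=W[...,2]
m=np.zeros(Z.shape,bool); m[150:225,228:410]=1
mm=(m&(Z>0.132)&(Z<0.146)).astype(np.uint8)
cv2.imwrite('pics/mask.png',cv2.resize(mm[120:240,200:440]*255,None,fx=3,fy=3))
n,l,st,ce=cv2.connectedComponentsWithStats(mm)
for k in range(1,n):
    if st[k,4]>40:
        P=W[l==k]; r=cv2.minAreaRect((P[:,:2]*1000).astype(np.float32)); print(st[k],np.round(r[0],1),np.round(r[1],1),round(r[2],1),np.median(P[:,2]))
E
python3 d.py
```

```text
floor -0.00022118386817360585
stick 1082 [ 416.4 -150.8] [ 19.6 120. ] 0.4 [ 6.00000e-03 -1.00000e+00  4.16766e+02 -1.51704e+02] z 0.0197
stick 956 [ 504.9 -183.6] [119.9  20.4] 72.8 [ 2.95000e-01  9.56000e-01  5.04148e+02 -1.84328e+02] z 0.0197
stick 936 [ 508.8 -387.5] [118.6  21.9] 74.9 [ 2.68000e-01  9.63000e-01  5.08265e+02 -3.87060e+02] z 0.0198
[235 163  38  38 597] [624.4  -9.7] [41.1 42.3] 84.3 0.13837839715969968
[277 166  39  39 621] [629.2  39.7] [42.  42.1] 84.7 0.1382459839958737
[320 170  40  39 609] [633.8  89.6] [41.9 42.2] 84.7 0.1384631050078784
[363 174  41  39 613] [638.5 139.6] [42.2 42.4] 84.0 0.13837305307724257
```

Run:
```python
import cv2
a=cv2.imread('pics/w_h.png')[110:300,210:480]; m=cv2.resize(a,None,fx=2.9,fy=2.9,interpolation=cv2.INTER_CUBIC); cv2.imwrite('pics/wz.png',m)
```

```text
(no output)
```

View pics/wz.png

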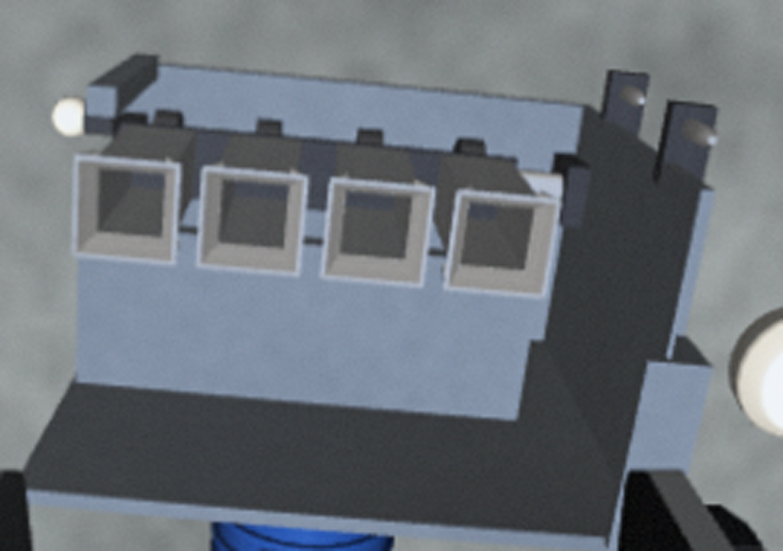

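View pics/mask.png

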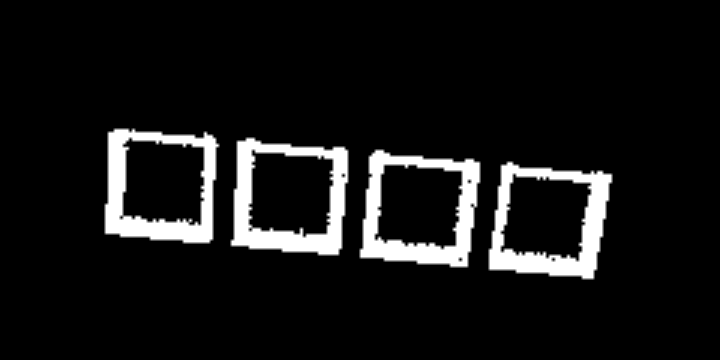

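```bash
cat >> h.py <<'E'
T=np.array([[624.4,-9.7],[629.2,39.7],[633.8,89.6],[638.5,139.6]])/1000
_d=(T[3]-T[0])/np.linalg.norm(T[3]-T[0]); PSI=np.arctan2(-_d[0],_d[1])
HR=np.array([[np.cos(PSI),-np.sin(PSI)],[np.sin(PSI),np.cos(PSI)]])
HO=T.mean(0)-HR@np.array([.040,-.010])
def hw(x,y): return HO+HR@np.array([x,y])
def fwdR(psi=PSI,p=0.):
    f=np.array([np.cos(psi),np.sin(psi),0]);u=np.array([0,0,1.])
    x=np.cos(p)*f-np.sin(p)*u; y=np.array([np.sin(psi),-np.cos(psi),0]); return np.stack([x,y,np.cross(x,y)],1)
def st(tag=''):
    print(tag,'t',round(manip.current_time(),2),'p',np.round(manip.current_ee_pos(),4),'w',round(manip.current_grip_width(),3),'F',np.round(manip.current_force(),1),'q',np.round(manip.current_qpos(),2))
def grab_stick(c,d,off=.046,z=.004,pre=.10):
    # c centre xy, d unit dir from centre to gripped end
    c=np.array(c);d=np.array(d); g=c+off*d; zt=-d   # tool z
    a=np.arctan2(zt[0],-zt[1]); R=down(a)
    manip.set_gripper(0.55,60)
    manip.move_ptp([*g,pre],R); manip.move_l([*g,z],None,.12); st('at'); manip.set_gripper(0.0,60); st('gripped')
    manip.move_l([*g,.16],None,.15); st('lift')
E
python3 - <<'E'
from h import *
print(PSI,HO,hw(-.014,.132))
manip.move_ptp([.45,-.05,.40],down(0)); 
grab_stick([.4166,-.151],[0,1.])
manip.move_l([.45,-.05,.40],None,.25)
snap('wrist','gA')
for p in ([.45,0,.42],[.5,.05,.42],[.55,.05,.4],[.6,.1,.35]): print(p,manip.inverse_kinematics(p,fwdR()))
E
```

```text
-0.0941614425591087 [0.59259242 0.0785166 ] [0.59106539 0.21124816]
at t 8.27 p [ 0.4171 -0.1051  0.0045] w 0.549 F [-0.1  0.4  0.1] q [-0.36  0.48  2.09  0.    0.57 -0.36]
gripped t 8.78 p [ 0.4166 -0.105   0.0041] w 0.001 F [-0.2 -0.1 -0.5] q [-0.36  0.48  2.09 -0.    0.57 -0.36]
lift t 9.97 p [ 0.4162 -0.1048  0.1593] w -0.001 F [-0.3  1.  -0.4] q [-0.36  0.18  1.99 -0.    0.97 -0.36]
[0.45, 0, 0.42] [-0.12211381 -0.37790928  2.5811368   3.09432743  0.63296405 -1.5326775 ]
[0.5, 0.05, 0.42] [ 0.15064705 -0.18793346  2.47260581  3.5060832   0.7476427  -1.84360067]
[0.55, 0.05, 0.4] [ 0.12201179 -0.02056562  2.40408871  3.43526564  0.83453927 -1.77115069]
[0.6, 0.1, 0.35] [ 0.2571353   0.22943933  2.30710605  3.56078534  1.00739758 -1.80443121]
```

View pics/gA.png

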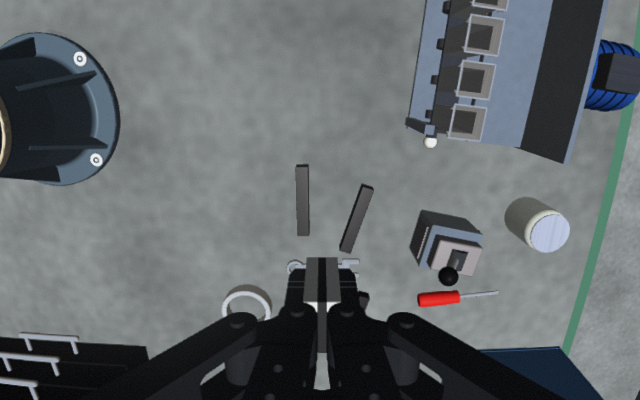

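Missed: the gripper is empty and stick A still lies at (302,200). I'll measure it again.

```bash
cat >> h.py <<'E'
def sticks(name):
    W,im=cloud(name); Z=W[...,2]; out=[]
    mm=((Z>0.0135)&(Z<0.03)).astype(np.uint8)
    n,l,s,ce=cv2.connectedComponentsWithStats(mm)
    for k in range(1,n):
        if s[k,4]<300: continue
        P=W[l==k]; (c,sz,a)=cv2.minAreaRect((P[:,:2]*1000).astype(np.float32))
        L=max(sz);w=min(sz)
        if 100<L<140 and w<34:
            th=np.deg2rad(a if sz[0]>sz[1] else a+90); d=np.array([np.cos(th),np.sin(th)]); d=d if d[1]>0 else -d
            out.append((np.array(c)/1000,d)); print('stick',s[k,4],ce[k].round(),np.round(c,1),np.round(sz,1),np.round(d,3),'z',round(float(np.median(P[:,2])),4))
    return out
E
python3 - <<'E'
from h import *
sticks('gA'); sticks('w_st')
W,im=cloud('gA'); print(np.nanmedian(W[200:300,150:250,2]), np.nanmedian(W[200:300,200:280,2]))
W,im=cloud('w_h'); print(np.nanmedian(W[50:100,250:400,2]))
E
```

```text
stick 751 [ 90. 109.] [88.7  1.5] [123.9  26.6] [0.001 1.   ] z 0.0196
stick 868 [302. 200.] [ 416.9 -149.9] [119.6  19.8] [0.012 1.   ] z 0.0195
stick 852 [356. 219.] [ 505.7 -182.4] [119.6  20.7] [0.302 0.953] z 0.0196
stick 1087 [380. 112.] [ 416.4 -150.8] [ 19.6 120. ] [-0.007  1.   ] z 0.0197
stick 965 [357. 168.] [ 504.9 -183.6] [119.9  20.4] [0.296 0.955] z 0.0197
stick 950 [229. 171.] [ 508.8 -387.5] [118.6  21.9] [0.262 0.965] z 0.0197
-0.0004153707992559734 -0.000303851862787358
-0.00021595780413367007
```

```bash
python3 - <<'E'
from h import *
g=[.4168,-.1045]
manip.set_gripper(.45,60)
manip.move_ptp([*g,.10],down(0)); manip.move_l([*g,.003],None,.12); st('at')
snap('wrist','n1'); snap('scene','s1')
manip.set_gripper(.27,60); st()
snap('wrist','n2')
E
python3 -c "
import cv2
a=cv2.imread('pics/s1.png')[200:330,200:360];cv2.imwrite('pics/s1z.png',cv2.resize(a,None,fx=4,fy=4,interpolation=cv2.INTER_CUBIC))"
```

```text
at t 13.74 p [ 0.4173 -0.1046  0.0036] w 0.446 F [-0.3  0.  -0. ] q [-0.35  0.48  2.09 -0.    0.57 -0.35]
 t 14.14 p [ 0.4169 -0.1045  0.0032] w 0.274 F [-0.1  0.1  0.4] q [-0.35  0.48  2.09 -0.    0.57 -0.35]
```

View pics/n2.png

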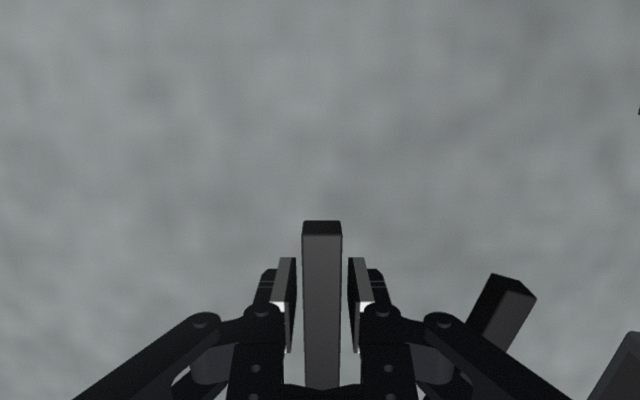

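View pics/s1z.png

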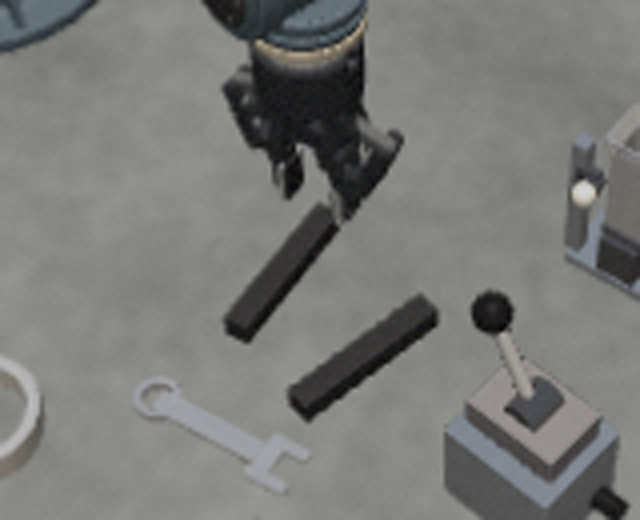

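Run:
```python
from h import *
manip.set_gripper(.0,40); st()
snap('wrist','n3')
```

```text
t 14.54 p [ 0.4168 -0.1045  0.003 ] w -0.0 F [0.  0.3 0.1] q [-0.35  0.48  2.09 -0.    0.57 -0.35]
```

View pics/n3.png

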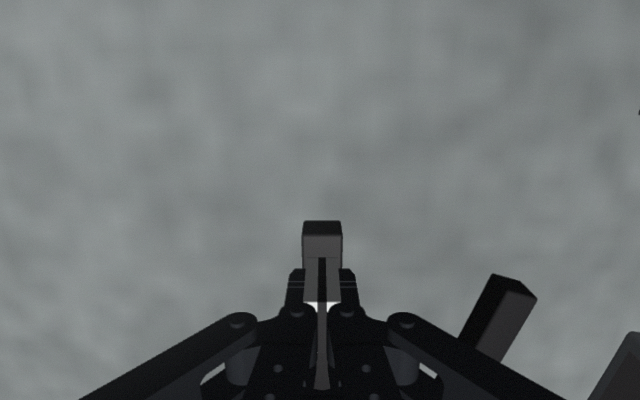

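Run:
```python
from h import *
for n in ['n2','n3']:
    W,im=cloud(n)
    for u in (290,305,315,322,330,354):
        print(n,u,[(v,np.round(W[v,u],3).tolist()) for v in (230,250,262,275,290,310,330,350)])
```

```text
n2 290 [(230, [0.4, -0.098, -0.001]), (250, [0.399, -0.11, -0.002]), (262, [0.403, -0.094, 0.043]), (275, [0.404, -0.093, 0.056]), (290, [0.405, -0.094, 0.064]), (310, [0.405, -0.102, 0.066]), (330, [0.405, -0.109, 0.069]), (350, [0.405, -0.114, 0.074])]
n2 305 [(230, [0.408, -0.091, 0.016]), (250, [0.408, -0.1, 0.019]), (262, [0.408, -0.107, 0.019]), (275, [0.408, -0.114, 0.02]), (290, [0.408, -0.122, 0.02]), (310, [0.408, -0.134, 0.02]), (330, [0.408, -0.148, 0.019]), (350, [0.408, -0.16, 0.02])]
n2 315 [(230, [0.413, -0.091, 0.016]), (250, [0.413, -0.099, 0.02]), (262, [0.413, -0.106, 0.019]), (275, [0.413, -0.114, 0.02]), (290, [0.413, -0.122, 0.02]), (310, [0.413, -0.134, 0.021]), (330, [0.413, -0.147, 0.02]), (350, [0.413, -0.16, 0.02])]
n2 322 [(230, [0.417, -0.091, 0.015]), (250, [0.417, -0.1, 0.02]), (262, [0.417, -0.106, 0.02]), (275, [0.417, -0.114, 0.02]), (290, [0.417, -0.122, 0.02]), (310, [0.417, -0.134, 0.02]), (330, [0.417, -0.146, 0.021]), (350, [0.417, -0.161, 0.02])]
n2 330 [(230, [0.421, -0.091, 0.015]), (250, [0.421, -0.1, 0.019]), (262, [0.421, -0.106, 0.019]),
[... 1213 characters left out ...]
99, 0.021]), (262, [0.417, -0.093, 0.044]), (275, [0.417, -0.093, 0.055]), (290, [0.417, -0.093, 0.065]), (310, [0.417, -0.098, 0.072]), (330, [0.417, -0.106, 0.072]), (350, [0.417, -0.114, 0.073])]
n3 330 [(230, [0.421, -0.091, 0.015]), (250, [0.421, -0.1, 0.02]), (262, [0.42, -0.093, 0.044]), (275, [0.42, -0.093, 0.055]), (290, [0.419, -0.094, 0.065]), (310, [0.419, -0.092, 0.079]), (330, [0.419, -0.094, 0.087]), (350, [0.419, -0.105, 0.083])]
n3 354 [(230, [0.434, -0.097, 0.0]), (250, [0.434, -0.11, -0.001]), (262, [0.434, -0.116, 0.0]), (275, [0.43, -0.098, 0.047]), (290, [0.429, -0.097, 0.059]), (310, [0.427, -0.091, 0.081]), (330, [0.426, -0.092, 0.089]), (350, [0.425, -0.088, 0.104])]
```

The depth shows the real finger pads end about 35 mm above the reported TCP: pads at z of 0.04 to 0.07 with the TCP reported at 0.003. So the jaws shut above the stick. I'll go down in steps while watching force, and correct for the offset.

Run:
```python
from h import *
manip.set_gripper(.45,40)
g=[.4168,-.1045]
for z in (-.010,-.020,-.026,-.030):
    manip.move_l([*g,z],None,.06); f=manip.current_force(); st()
    if abs(f[2])>3: break
snap('wrist','n4')
```

```text
t 15.41 p [ 0.4164 -0.1043 -0.0105] w 0.45 F [0.  0.3 0.1] q [-0.35  0.51  2.09  0.    0.54 -0.35]
 t 15.72 p [ 0.4165 -0.1044 -0.0204] w 0.449 F [-0.3 -0.4  0.6] q [-0.35  0.53  2.1   0.    0.51 -0.35]
 t 15.97 p [ 0.4166 -0.1044 -0.0263] w 0.45 F [ 0.3 -0.5  0.3] q [-0.35  0.55  2.1   0.    0.5  -0.35]
 t 16.23 p [ 0.4167 -0.1045 -0.0302] w 0.45 F [ 0.3 -0.1 -0.6] q [-0.35  0.56  2.1  -0.    0.49 -0.35]
```

View pics/n4.png

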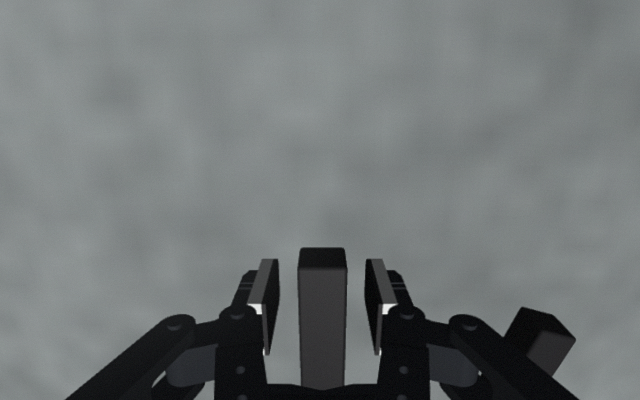

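Run:
```python
from h import *
W,im=cloud('n4')
for u in (268,272,376): print(u,[(v,np.round(W[v,u],3).tolist()) for v in (262,270,280,290,300,330)])
manip.set_gripper(.0,60); st()
manip.move_l([.4168,-.1045,.03],None,.1); st()
snap('wrist','n5')
```

```text
268 [(262, [0.394, -0.094, 0.01]), (270, [0.395, -0.094, 0.017]), (280, [0.396, -0.093, 0.025]), (290, [0.397, -0.093, 0.033]), (300, [0.397, -0.095, 0.036]), (330, [0.397, -0.106, 0.039])]
272 [(262, [0.395, -0.094, 0.01]), (270, [0.396, -0.093, 0.018]), (280, [0.397, -0.095, 0.023]), (290, [0.397, -0.099, 0.024]), (300, [0.397, -0.101, 0.027]), (330, [0.397, -0.112, 0.031])]
376 [(262, [0.439, -0.093, 0.012]), (270, [0.438, -0.094, 0.017]), (280, [0.437, -0.094, 0.025]), (290, [0.436, -0.094, 0.032]), (300, [0.436, -0.095, 0.037]), (330, [0.435, -0.104, 0.041])]
 t 16.57 p [ 0.4169 -0.1045 -0.0297] w 0.217 F [-0.1  0.5  4.8] q [-0.35  0.55  2.1  -0.    0.49 -0.35]
 t 17.32 p [ 0.4165 -0.1044  0.0296] w 0.217 F [-0.3  0.9 -1.8] q [-0.35  0.42  2.08  0.    0.64 -0.35]
```

View pics/n5.png

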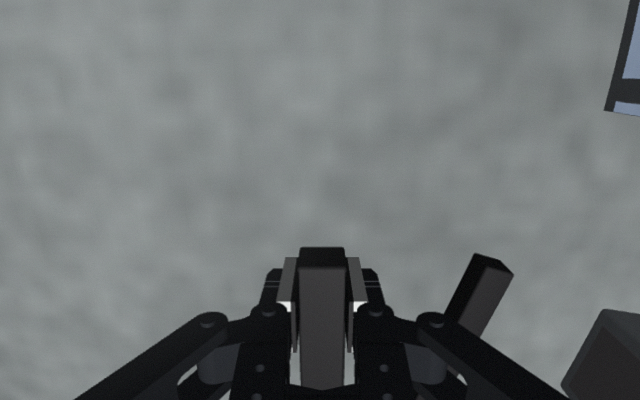

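```bash
cat >> h.py <<'E'
AX=0.040
def pre_insert(k,cz=.235,off=.0465):
    R=fwdR(); f=R[:,0]
    return [*(T[k]+AX*f[:2]),cz+off],R
E
python3 - <<'E'
from h import *
manip.move_l([.45,-.03,.42],None,.25); st()
R=fwdR()
for p in ([.5,.05,.42],[.6,.1,.38]): print(manip.inverse_kinematics(p,R))
p,R=pre_insert(3); print(p,manip.inverse_kinematics(p,R)); p[2]-=.11; print(manip.inverse_kinematics(p,R))
manip.move_ptp([.55,.06,.42],R); st()
snap('wrist','i0'); snap('scene','i0s')
E
```

```text
t 19.12 p [ 0.4497 -0.0301  0.4191] w 0.217 F [-0.5 -0.2 -1.2] q [-0.17  0.02  1.52 -0.    1.6  -0.17]
[ 0.15064705 -0.18793346  2.47260581  3.5060832   0.7476427  -1.84360067]
[ 0.2571353   0.15318324  2.28533275  3.58946158  0.91841536 -1.85458352]
[np.float64(0.6783228034370634), np.float64(0.13583910563655327), 0.2815] [ 0.29289684  0.50821714  2.12877014  3.57739067  1.10660797 -1.77632603]
[ 0.29289684  0.77905205  2.10815402  3.5402187   1.33559841 -1.66863159]
 t 22.06 p [0.5501 0.06   0.4203] w 0.218 F [-0.4  0.7 -0.9] q [ 0.16 -0.06  2.37  3.51  0.77 -1.84]
```

View pics/i0.png

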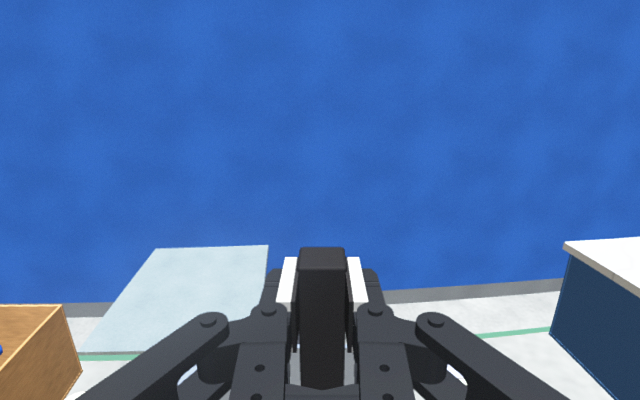

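View pics/i0s.png

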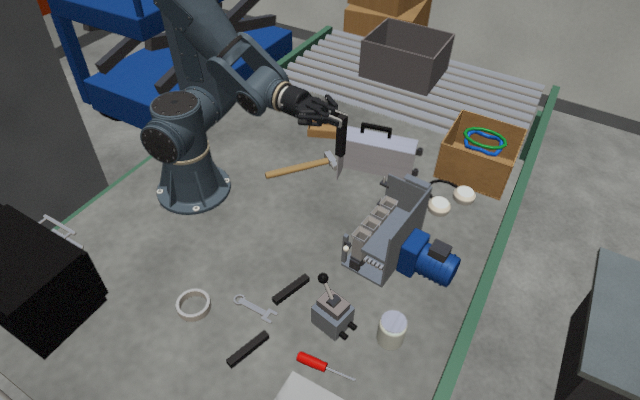

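The stick hangs vertical in the jaws at (340,135). Inserting it in tube 3.

```bash
cat >> h.py <<'E'
def insert(k,off=.0465,dx=0,dy=0):
    p,R=pre_insert(k,off=off); p[0]+=dx;p[1]+=dy
    manip.move_ptp(p,R); st('above')
    b=p[2]-.235
    for cz in (.205,.185,.165,.145,.125):
        manip.move_l([p[0],p[1],b+cz],None,.08); f=manip.current_force(); print(cz,np.round(f,1),round(manip.current_grip_width(),3))
        if f[2]>6 or np.hypot(f[0],f[1])>10: print('STOP'); return False
    return True
E
python3 - <<'E'
from h import *
print(insert(3)); st(); snap('scene','i1s'); snap('wrist','i1')
E
python3 -c "
import cv2
a=cv2.imread('pics/i1s.png')[100:300,280:500];b=cv2.resize(a,None,fx=3,fy=3,interpolation=cv2.INTER_CUBIC);cv2.imwrite('pics/i1z.png',b[:600,:800])"
```

```text
above t 22.98 p [0.6781 0.1356 0.2822] w 0.22 F [-0.7 -0.3 -0.3] q [ 0.29  0.51  2.13  3.58  1.11 -1.78]
0.205 [-0.3  0.1 -1. ] 0.213
0.185 [-0.  -0.1 -0.4] 0.216
0.165 [ 0.5  0.2 -1. ] 0.212
0.145 [ 0.5 -0.1  0.1] 0.214
0.125 [ 0.6 -0.  -2.1] 0.221
True
 t 25.11 p [0.6783 0.1358 0.1715] w 0.221 F [ 0.6 -0.  -2.1] q [ 0.29  0.78  2.11  3.54  1.34 -1.67]
```

View pics/i1z.png

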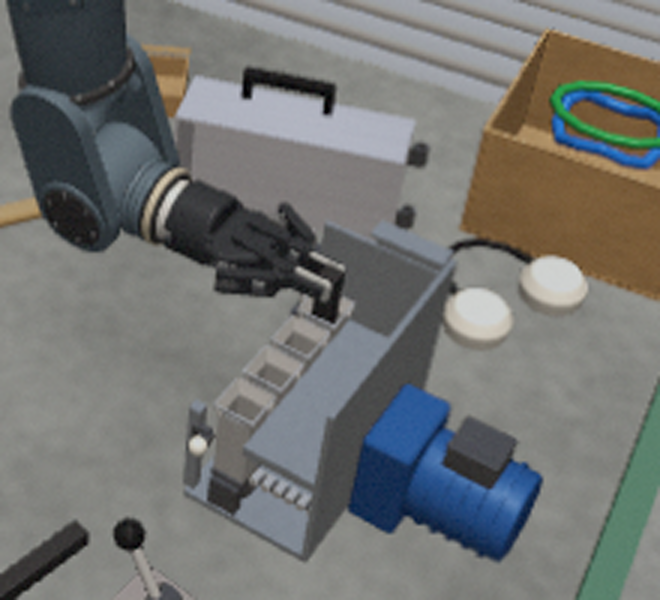

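Run:
```python
from h import *
manip.set_gripper(.36,40); manip.dwell(.3)
p=np.array(manip.current_ee_pos()); R=fwdR()
manip.move_l(list(p-.09*R[:,0]),None,.15); st()
p=p-.09*R[:,0]; p[2]+=.12
manip.move_l(list(p),None,.2)
manip.move_ptp([.52,-.05,.42],down(0)); st()
snap('wrist','j0'); sticks('j0'); snap('top','j0t')
```

```text
t 26.53 p [0.5894 0.1445 0.1718] w 0.359 F [ 0.1 -0.2  0.3] q [ 0.39  0.76  2.29  3.63  1.49 -1.61]
 t 30.36 p [ 0.5199 -0.0497  0.4196] w 0.361 F [-0.4 -0.3  0.4] q [-0.18  0.17  1.36  0.    1.61 -0.19]
stick 696 [ 57. 111.] [87.8  0.3] [ 28.4 119. ] [-0.004  1.   ] z 0.0203
stick 786 [314. 214.] [ 505.6 -183. ] [120.3  20.3] [0.297 0.955] z 0.0195
stick 334 [417. 291.] [ 717.1 -330.3] [113.7  20.7] [0.994 0.112] z 0.0204
stick 596 [316. 315.] [ 509.1 -387.4] [120.9  20.9] [0.276 0.961] z 0.0197
```

View pics/j0.png

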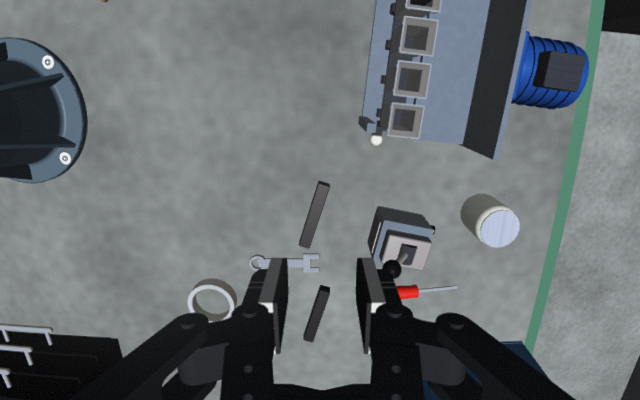

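```bash
python3 - <<'E'
from h import *
grab_stick([.5055,-.183],[.297,.955],off=.0465,z=-.030,pre=.08)
snap('wrist','k0')
manip.move_l([.50,-.04,.42],None,.25)
manip.move_ptp([.55,.06,.42],fwdR()); st()
snap('wrist','k1')
E
python3 -c "
import cv2,numpy as np
a=[cv2.imread(f'pics/{n}.png')[200:400,180:460] for n in ('k0','k1')];cv2.imwrite('pics/kk.png',np.hstack(a))"
```

```text
at t 33.16 p [ 0.5198 -0.1387 -0.0294] w 0.55 F [ 0.5 -0.5 -0.2] q [-0.35  0.67  1.82  0.    0.65 -0.05]
gripped t 33.52 p [ 0.5198 -0.1388 -0.0292] w 0.216 F [-0.3  0.6  5.8] q [-0.35  0.67  1.82  0.    0.65 -0.05]
lift t 34.93 p [ 0.5189 -0.1384  0.1592] w 0.211 F [ 0.1 -0.3 -0.9] q [-0.35  0.37  1.73 -0.    1.04 -0.05]
 t 39.19 p [0.5502 0.06   0.4203] w 0.219 F [-0.4  0.5 -1.2] q [ 0.16 -0.06  2.37  3.51  0.77 -1.84]
```

View pics/kk.png

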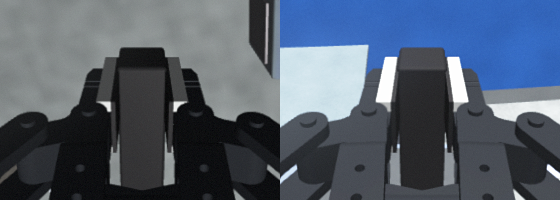

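The stick sits straight in the jaws in both crops. Inserting it in tube 2, then checking.

```bash
cat >> h.py <<'E'
def release():
    manip.set_gripper(.36,40); manip.dwell(.3)
    p=np.array(manip.current_ee_pos()); R=fwdR()
    p=p-.09*R[:,0]; manip.move_l(list(p),None,.18); p[2]+=.12
    manip.move_l(list(p),None,.25)
E
python3 - <<'E'
from h import *
if insert(2):
    release()
    manip.move_ptp([.52,-.12,.38],down(-.28)); st()
    snap('wrist','l0'); sticks('l0')
E
```

```text
above t 40.02 p [0.6734 0.0858 0.2821] w 0.219 F [-0.6  0.5 -0.6] q [ 0.17  0.48  2.18  3.44  1.11 -1.71]
0.205 [-0.4 -0.1 -0.3] 0.218
0.185 [ 0.7 -0.4 -0.7] 0.217
0.165 [-0.9 -1.1 -1.5] 0.219
0.145 [-1.2 -0.4 -1.3] 0.221
0.125 [-0.7  0.1 -0.4] 0.213
 t 46.95 p [ 0.5199 -0.1197  0.3796] w 0.361 F [-0.6  0.  -0.4] q [-0.31  0.2   1.41  0.    1.53 -0.03]
stick 804 [ 38. 147.] [88.8  1. ] [ 27.6 122.8] [-0.014  1.   ] z 0.02
stick 384 [ 35. 205.] [ 26.1 -84.2] [104.8  23. ] [0.798 0.603] z 0.0195
```

View pics/l0.png

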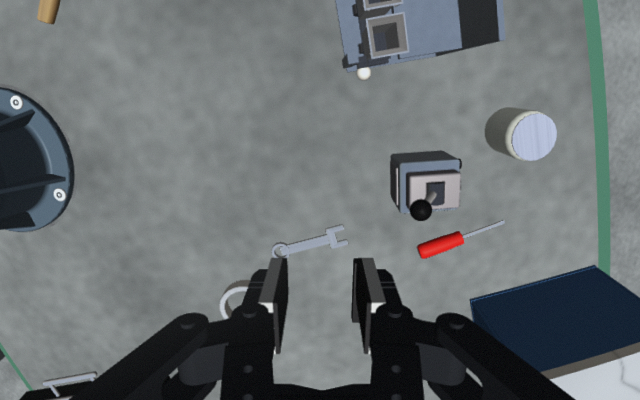

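Run:
```python
from h import *
manip.move_ptp([.46,-.26,.40],down(np.pi/2)); 
snap('wrist','m0'); sticks('m0'); snap('top','m0t'); st()
for n in ('stick0',): print([(np.round(q['at'],3).tolist(),round(q['confidence'],2)) for q in manip.look_for('wrist',n)])
```

```text
stick 961 [241. 170.] [ 508.3 -387.8] [119.7  21.1] [0.269 0.963] z 0.0198
 t 48.95 p [ 0.4601 -0.2598  0.4   ] w 0.355 F [-0.4  0.4  0.7] q [-0.6   0.18  1.39  0.    1.57 -2.17]
[([0.628, 0.082, 0.16], 0.92), ([0.634, 0.13, 0.158], 0.85), ([0.504, -0.386, 0.021], 0.83), ([0.624, -0.224, 0.08], 0.52), ([0.672, 0.077, 0.116], 0.38)]
```

View pics/m0.png

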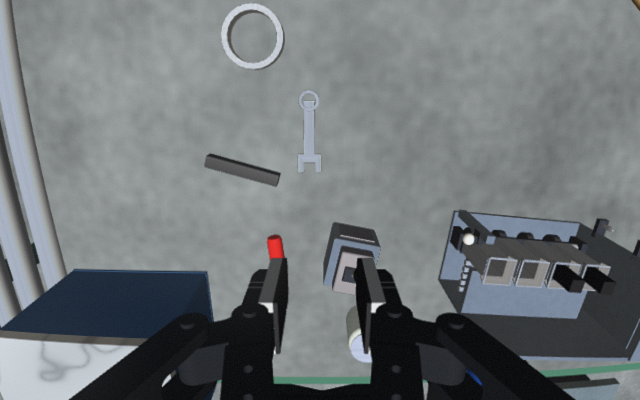

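Run:
```python
from h import *
grab_stick([.5083,-.3875],[.269,.963],off=.0465,z=-.030,pre=.08)
manip.move_l([.48,-.08,.42],None,.28)
manip.move_ptp([.55,.06,.42],fwdR()); st()
snap('wrist','o1')
if insert(1):
    release()
    st(); manip.move_ptp([.56,.07,.38],down(np.pi/2)); st(); snap('wrist','o2'); snap('top','o2t')
```

```text
at t 51.95 p [ 0.5213 -0.3431 -0.0292] w 0.55 F [-0.4  0.1 -0.1] q [-0.66  0.78  1.58  0.    0.78 -0.38]
gripped t 52.31 p [ 0.5213 -0.3431 -0.0291] w 0.222 F [-0.5  1.3  6.4] q [-0.66  0.78  1.58  0.    0.78 -0.38]
lift t 53.73 p [ 0.5204 -0.3424  0.159 ] w 0.218 F [ 0.3 -0.2 -1. ] q [-0.66  0.52  1.49  0.    1.13 -0.38]
 t 58.14 p [0.5502 0.06   0.4203] w 0.222 F [ 0.1  0.1 -0.8] q [ 0.16 -0.06  2.37  3.51  0.77 -1.84]
above t 58.96 p [0.6688 0.036  0.2821] w 0.218 F [ 0.3 -0.1 -0.5] q [ 0.05  0.47  2.22  3.3   1.12 -1.64]
0.205 [-0.1 -0.  -0.3] 0.221
0.185 [-0.3  0.3 -0.9] 0.213
0.165 [ 0.5  0.5 -0.5] 0.215
0.145 [ 0.3 -0.7 -0.5] 0.22
0.125 [ 0.1  0.5 -0.1] 0.217
 t 62.94 p [0.5798 0.0443 0.292 ] w 0.361 F [-0.1 -0.1 -0.1] q [ 0.09  0.36  2.42  3.34  1.21 -1.64]
 t 65.75 p [0.5598 0.0701 0.3795] w 0.364 F [-0.8 -0.6  0.2] q [ 0.04  0.26  1.34  0.    1.55 -1.53]
```

View pics/o2.png

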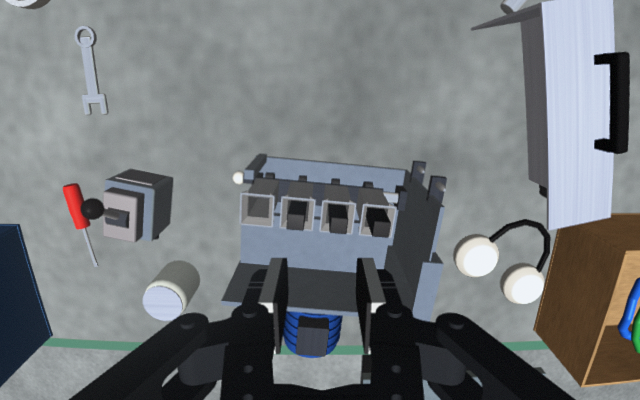

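Run:
```python
from h import *
W,im=cloud('o2'); Z=W[...,2]
m=np.zeros(Z.shape,bool); m[170:250,235:400]=1
mm=(m&(Z>.155)&(Z<.19)).astype(np.uint8); n,l,s,c=cv2.connectedComponentsWithStats(mm)
for k in range(1,n):
    if s[k,4]>60:
        P=W[l==k]; P=P[P[:,2]>np.median(P[:,2])-.006]; print(s[k],np.round(P.mean(0),4),np.round(P.max(0)-P.min(0),4))
print(T)
# guard look
manip.move_ptp([.46,.33,.45],down(np.pi/2)); st(); snap('wrist','g0')
```

```text
[287 209  18  21 344] [0.627  0.0401 0.1694] [0.0205 0.02   0.0084]
[329 213  19  21 353] [0.6316 0.0897 0.1693] [0.0212 0.0209 0.0079]
[371 216  20  22 365] [0.6361 0.1393 0.1694] [0.022  0.0211 0.0089]
[[ 0.6244 -0.0097]
 [ 0.6292  0.0397]
 [ 0.6338  0.0896]
 [ 0.6385  0.1396]]
 t 66.96 p [0.4605 0.3292 0.4496] w 0.358 F [ 0.4 -0.7 -0.2] q [ 0.54  0.26  1.18 -0.    1.7  -1.03]
```

View pics/g0.png

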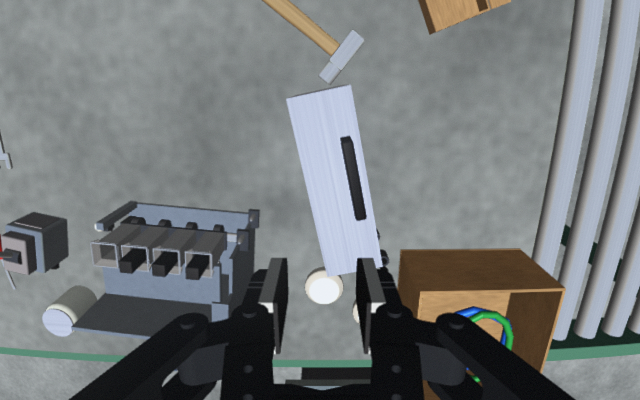

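Run:
```python
from h import *
W,im=cloud('g0'); Z=W[...,2]
m=np.zeros(Z.shape,bool); m[80:280,280:390]=1
for nm,lo,hi in (('hood',.17,.19),('handle',.205,.225)):
    mm=(m&(Z>lo)&(Z<hi)).astype(np.uint8); n,l,s,c=cv2.connectedComponentsWithStats(mm); k=1+np.argmax(s[1:,4])
    P=W[l==k]; r=cv2.minAreaRect((P[:,:2]*1000).astype(np.float32)); print(nm,s[k],np.round(r[0],1),np.round(r[1],1),round(r[2],2),np.median(P[:,2]),np.round(cv2.fitLine((P[:,:2]*1000).astype(np.float32),cv2.DIST_L2,0,.01,.01).ravel(),3))
    print(np.round(cv2.boxPoints(r)))
```

```text
hood [  286    84    97   193 10117] [506.8 349.9] [248.   79.7] 11.84 0.17988322233555795 [9.81000e-01 1.95000e-01 4.94540e+02 3.45052e+02]
[[377. 363.]
 [394. 285.]
 [636. 336.]
 [620. 414.]]
handle [341 139  26  82 963] [487.3 367.3] [99.5 14. ] 11.83 0.21541202511609972 [9.79000e-01 2.06000e-01 4.85099e+02 3.66689e+02]
[[437. 364.]
 [440. 350.]
 [537. 371.]
 [535. 384.]]
```

Run:
```python
from h import *
for n in ('w_h','o2'):
    f=np.load(f'pics/{n}.npz'); c=dict(camera_matrix=f['K'],k1=float(f['k1']),R=f['R'],t=f['t'])
    im=f['im'][:,:,::-1].copy(); b=im[110:240,380:480]; S=5; b=cv2.resize(b,None,fx=S,fy=S,interpolation=cv2.INTER_CUBIC)
    for z in (.05,.073,.14,.163):
        u,v=proj(c,[*hw(-.014,.132),z]); print(n,z,round(u,1),round(v,1))
        cv2.circle(b,(int((u-380+.5)*S),int((v-110+.5)*S)),4,(0,0,255) if z in(.05,.14) else (0,255,0),-1)
    cv2.imwrite(f'pics/pin_{n}.png',b)
a=[cv2.imread(f'pics/pin_{n}.png') for n in ('w_h','o2')]; cv2.imwrite('pics/pin.png',np.hstack(a)[:600,:][:, :1000] if 0 else cv2.resize(np.hstack(a),(800,520)))
```

```text
w_h 0.05 426.0 141.3
w_h 0.073 430.9 144.0
w_h 0.14 448.1 153.6
w_h 0.163 455.3 157.6
o2 0.05 418.9 167.4
o2 0.073 423.1 171.1
o2 0.14 438.0 183.9
o2 0.163 444.1 189.2
```

View pics/pin.png

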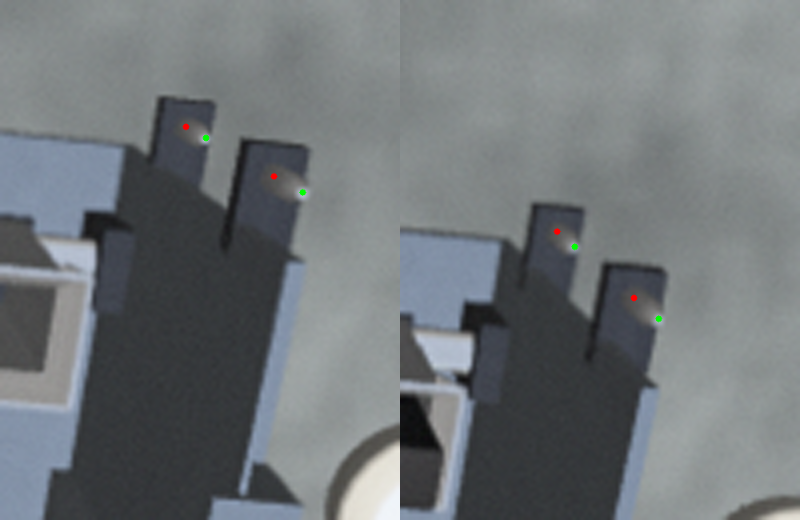

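Pins project onto the picture to within about 1 mm. Now I'll grasp the guard handle.

```bash
cat >> h.py <<'E'
def rot(a): return np.array([[np.cos(a),-np.sin(a)],[np.sin(a),np.cos(a)]])
HXY=np.array([.0235,-.150])
PIN=hw(-.014,.132)
def tcp_for(origin,yaw,gz,zoff):   # zoff: TCP z minus guard z
    return [*(np.array(origin)+rot(yaw)@HXY),gz+zoff],down(yaw)
E
python3 - <<'E'
from h import *
g=np.deg2rad(11.84)-np.pi/2; og=np.array([.6299,.4211])
p,R=tcp_for(og,g,0,.156); print(p,g)
manip.set_gripper(.5,100)
manip.move_ptp([p[0],p[1],.26],R); st()
snap('wrist','q0')
manip.move_l(p,None,.06); st('at'); snap('scene','q0s')
manip.set_gripper(0,100); st('grip')
snap('wrist','q1')
E
python3 -c "
import cv2,numpy as np
a=[cv2.imread(f'pics/{n}.png')[150:400,180:460] for n in ('q0','q1')];cv2.imwrite('pics/kk2.png',np.hstack(a))"
```

```text
[np.float64(0.48791305767929494), np.float64(0.3673230699052393), 0.156] -1.364149343358768
 t 69.79 p [0.488  0.3674 0.2602] w 0.5 F [0.4 0.8 0. ] q [0.57 0.41 1.41 0.   1.32 1.93]
at t 71.72 p [0.488  0.3674 0.1563] w 0.499 F [-0.7 -0.  -0.8] q [0.57 0.5  1.53 0.   1.11 1.93]
grip t 72.15 p [0.488  0.3674 0.1564] w 0.145 F [-1.  -1.   4.4] q [0.57 0.5  1.53 0.   1.11 1.93]
```

View pics/kk2.png

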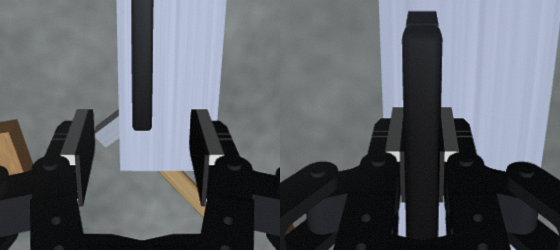

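```bash
python3 - <<'E'
from h import *
p=np.array(manip.current_ee_pos()); p[2]=.156+.06
manip.move_l(list(p),None,.06); st('lift')
snap('wrist','r0'); snap('scene','r0s')
# path checks
g=-1.36415
for o in (hw(-.064,.132),hw(-.014,.132)):
    q,R=tcp_for(o,g,.06,.156); print(q,manip.inverse_kinematics(q,R))
for rel in (-1.0,-.6,-.3,0):
    q,R=tcp_for(PIN,PSI+rel,.02,.156); print(rel,np.round(q,3),manip.inverse_kinematics(q,R))
E
python3 -c "
import cv2
a=cv2.imread('pics/r0s.png')[60:260,250:500];b=cv2.resize(a,None,fx=3,fy=3,interpolation=cv2.INTER_CUBIC);cv2.imwrite('pics/r0z.png',b)"
```

```text
lift t 73.35 p [0.4878 0.3672 0.2155] w 0.149 F [-0.6 -0.6 -7.2] q [0.57 0.45 1.47 0.   1.23 1.93]
[np.float64(0.3992999084210467), np.float64(0.16217244068626846), 0.216] [ 2.77684836e-01  1.09919907e-01  1.91748432e+00 -4.44089210e-16
  1.11418843e+00  1.64183484e+00]
[np.float64(0.44907841271737603), np.float64(0.15747132273196007), 0.216] [ 2.39389300e-01  1.95753595e-01  1.81476170e+00 -4.44089210e-16
  1.13107736e+00  1.60353930e+00]
-1.0 [0.469 0.122 0.176] [ 1.57603423e-01  2.58521228e-01  1.84190509e+00 -4.44089210e-16
  1.04116633e+00  1.25176487e+00]
-0.6 [0.513 0.081 0.176] [ 6.67829601e-02  3.21586958e-01  1.75445172e+00 -4.44089210e-16
  1.06555398e+00  7.60944403e-01]
-0.3 [0.555 0.064 0.176] [ 3.09780066e-02  3.90980177e-01  1.65295436e+00 -4.44089210e-16
  1.09765812e+00  4.25139449e-01]
0 [0.6   0.06  0.176] [ 2.19698509e-02  4.69905572e-01  1.53136623e+00 -4.44089210e-16
  1.14032085e+00  1.16131293e-01]
```

View pics/r0z.png

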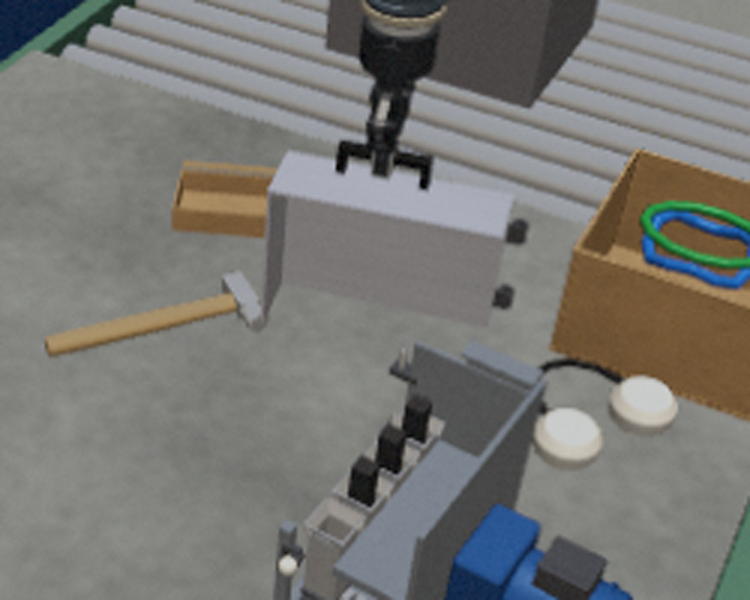

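View pics/r0.png

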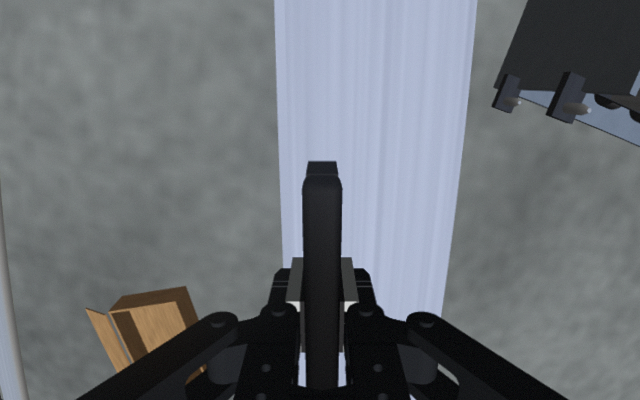

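```bash
cat >> h.py <<'E'
def guard_pose(name):
    W,im=cloud(name); Z=W[...,2]
    ok=np.isfinite(Z)
    zz=Z[ok&(Z>.17)&(Z<.28)]; 
    m=(im.min(2)>120)&ok&(Z>.17)&(Z<.28)
    n,l,s,c=cv2.connectedComponentsWithStats(m.astype(np.uint8)); k=1+np.argmax(s[1:,4]); P=W[l==k]
    A=np.c_[P[:,:2]-P[:,:2].mean(0),np.ones(len(P))]
    co=np.linalg.lstsq(A,P[:,2],rcond=None)[0]; print('hood n',len(P),'plane slope',np.round(co,4))
    r=cv2.minAreaRect((P[:,:2]*1000).astype(np.float32)); print(np.round(r[0],1),np.round(r[1],1),round(r[2],2))
    return l==k,W
E
python3 - <<'E'
from h import *
m,W=guard_pose('r0')
# right/left hood edges -> lines
g=-1.36415; Rg=rot(g)
tcp=np.array([.4878,.3672])
rows=range(20,240,4); L=[];Rr=[]
for v in rows:
    u=np.where(m[v])[0]
    if len(u)>20: L.append(W[v,u[0],:2]); Rr.append(W[v,u[-1],:2])
for nm,E in (('L',L),('R',Rr)):
    E=np.array(E); G=(E-tcp)@Rg+HXY   # in nominal guard frame
    c=np.polyfit(G[:,1],G[:,0],1); print(nm,len(E),'guard-x at y=-80:',np.round(np.polyval(c,-.08)*1000,1),'slope rad',round(c[0],4),'resid',np.std(G[:,0]-np.polyval(c,G[:,1])))
E
```

```text
hood n 48495 plane slope [ 1.000e-04 -3.000e-04  2.388e-01]
[532.5 355.1] [146.4  79.8] 11.82
L 55 guard-x at y=-80: 5.1 slope rad 0.001 resid 0.00018461428745260045
R 55 guard-x at y=-80: 83.6 slope rad 0.0001 resid 0.0002851949765822643
```

```bash
python3 - <<'E'
from h import *
g=-1.36415
q,R=tcp_for(hw(-.064,.132),g,.06,.156)
manip.move_l(q,R,.12); st('stage')
q,R=tcp_for(PIN,g,.06,.156)
manip.move_l(q,R,.05); st('over'); manip.dwell(.3); st()
snap('scene','u0'); snap('wrist','u0w'); snap('top','u0t'); guard_pose('u0w')
E
python3 -c "
import cv2
a=cv2.imread('pics/u0.png')[100:300,250:500];b=cv2.resize(a,None,fx=3,fy=3,interpolation=cv2.INTER_CUBIC);cv2.imwrite('pics/u0z.png',b)"
```

```text
stage t 75.47 p [0.3994 0.1625 0.216 ] w 0.142 F [ 0.4 -0.1 -6.2] q [0.28 0.11 1.92 0.   1.11 1.64]
over t 76.62 p [0.4488 0.1575 0.216 ] w 0.145 F [-0.9  0.3 -7.1] q [0.24 0.2  1.82 0.   1.13 1.6 ]
 t 76.92 p [0.449  0.1575 0.2161] w 0.145 F [-0.4 -0.4 -6.3] q [ 0.24  0.2   1.81 -0.    1.13  1.6 ]
hood n 48495 plane slope [ 0.0011 -0.      0.2395]
[493.9 145.3] [146.3  79.9] 11.9
```

View pics/u0z.png

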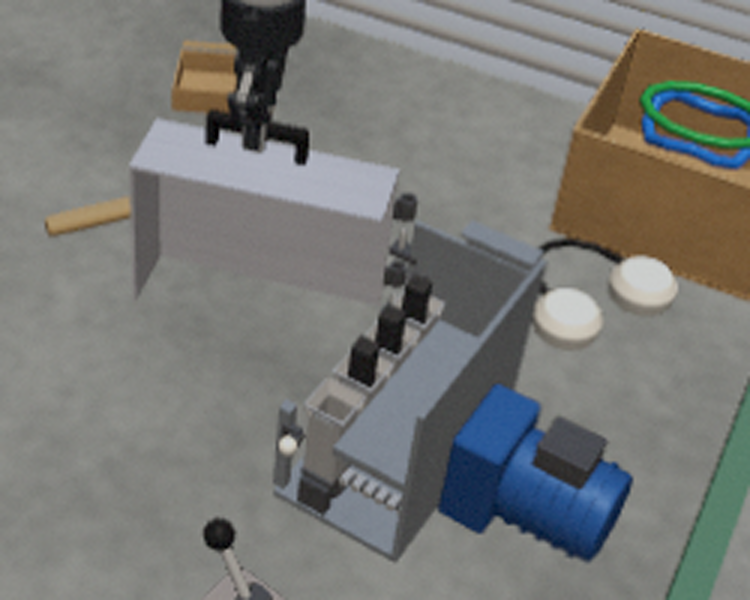

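View pics/u0w.png

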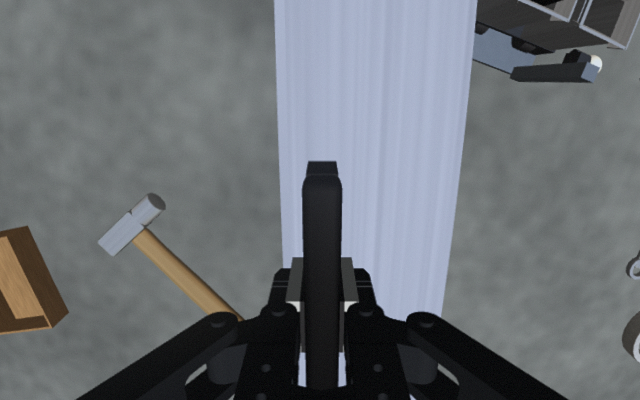

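Knuckles are right above their pins at zoom (403,210) and (395,270). Lowering in small steps with force checks.

```bash
python3 - <<'E'
from h import *
g=-1.36415
for gz in (.050,.044,.040,.036,.032,.028,.024,.0215):
    q,R=tcp_for(PIN,g,gz,.156); manip.move_l(q,None,.03); manip.dwell(.1); f=manip.current_force(); print(gz,np.round(f,1),np.round(manip.current_ee_pos(),4),round(manip.current_grip_width(),3))
    if f[2]>0 or np.hypot(f[0],f[1])>12: print('STOP');break
snap('scene','v0'); snap('wrist','v0w'); guard_pose('v0w'); st()
E
python3 -c "
import cv2
a=cv2.imread('pics/v0.png')[100:300,250:500];b=cv2.resize(a,None,fx=3,fy=3,interpolation=cv2.INTER_CUBIC);cv2.imwrite('pics/v0z.png',b)"
```

```text
0.05 [-0.5  0.2 -6.3] [0.4492 0.1575 0.2061] 0.143
0.044 [-0.1  0.5 -6.4] [0.4491 0.1575 0.2   ] 0.144
0.04 [ 0.2 -0.4 -6.6] [0.4491 0.1575 0.196 ] 0.14
0.036 [-0.4  0.5 -6.1] [0.4491 0.1575 0.192 ] 0.14
0.032 [-0.3 -0.4 -7.1] [0.4491 0.1575 0.188 ] 0.142
0.028 [-0.6 -0.1 -6.2] [0.4491 0.1575 0.184 ] 0.148
0.024 [ 0.5  0.2 -6.9] [0.4491 0.1575 0.18  ] 0.141
0.0215 [-0.   0.  -6.9] [0.4491 0.1575 0.1775] 0.142
hood n 48526 plane slope [ 9.00e-04 -1.00e-04  2.01e-01]
[493.6 145.3] [146.7  79.7] 11.96
 t 80.47 p [0.4491 0.1575 0.1775] w 0.143 F [-0.6  0.4 -5.9] q [0.24 0.24 1.86 0.   1.04 1.6 ]
```

View pics/v0z.png

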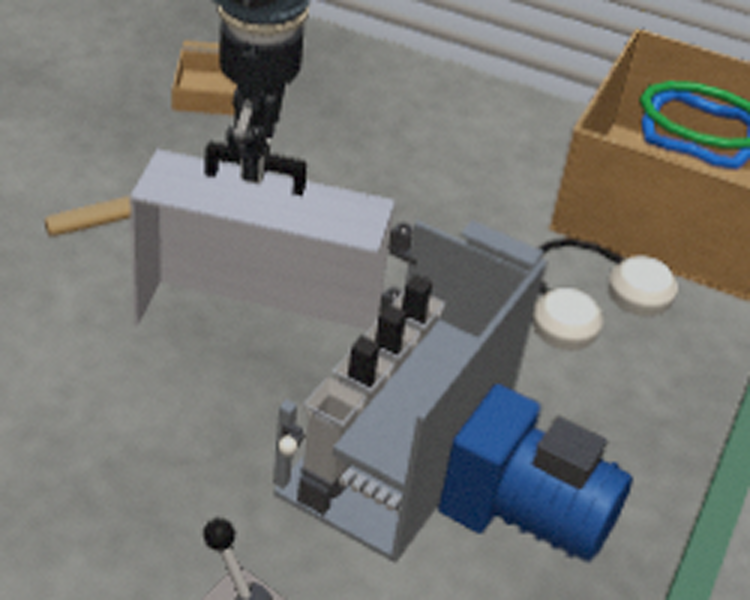

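Run:
```python
from h import *
g=-1.36415
gz=.0215
while gz>.0165:
    gz-=.001
    q,R=tcp_for(PIN,g,gz,.156); manip.move_l(q,None,.02); manip.dwell(.15); f=manip.current_force(); print(round(gz,4),np.round(f,1))
    if f[2]>-4: break
manip.dwell(.4); st('seat')
```

```text
0.0205 [ 0.8  0.5 -7.6]
0.0195 [ 0.7  0.4 -4.5]
0.0185 [-4.7 -2.2  1.4]
seat t 82.07 p [0.4488 0.1574 0.1749] w 0.149 F [-5.8 -2.3  1.3] q [ 0.24  0.24  1.86 -0.    1.03  1.6 ]
```

```bash
python3 - <<'E'
from h import *
g=-1.36415; gz=.0198
q,R=tcp_for(PIN,g,gz,.156); manip.move_l(q,None,.02); manip.dwell(.3); st()
rel0=g-PSI; N=12
for i in range(1,N+1):
    rel=rel0+( -0.25-rel0)*i/N
    q,R=tcp_for(PIN,PSI+rel,gz,.156); manip.move_l(q,R,.06); f=manip.current_force(); print(round(rel,3),np.round(f,1),np.round(manip.current_ft_torque(),2),round(manip.current_grip_width(),3))
    if np.linalg.norm(f[:2])>14 or f[2]>15: print('STOP'); break
manip.dwell(.2); st(); snap('scene','x0'); snap('wrist','x0w'); guard_pose('x0w')
E
python3 -c "
import cv2
a=cv2.imread('pics/x0.png')[100:300,250:500];b=cv2.resize(a,None,fx=3,fy=3,interpolation=cv2.INTER_CUBIC);cv2.imwrite('pics/x0z.png',b)"
```

```text
t 82.62 p [0.449  0.1575 0.1757] w 0.147 F [-0.8 -0.5 -4.6] q [ 0.24  0.24  1.86 -0.    1.04  1.6 ]
-1.185 [-0.4  0.6 -5. ] [ 0.15 -0.01  0.05] 0.146
-1.1 [-2.1 -1.  -3.5] [0.05 0.21 0.12] 0.143
-1.015 [-0.3  0.1 -5.7] [ 0.03 -0.12 -0.05] 0.139
-0.93 [-0.  -0.1 -5.5] [ 0.07 -0.15 -0.03] 0.145
-0.845 [ 0.  -0.1 -6.1] [ 0.05 -0.14 -0.04] 0.145
-0.76 [ 1.   0.5 -6. ] [ 0.08 -0.09 -0.11] 0.145
-0.675 [-0.5 -0.2 -5.8] [-0.   -0.17  0.02] 0.143
-0.59 [-1.2 -0.4 -5.7] [-0.01 -0.14 -0.06] 0.139
-0.505 [ 0.2 -0.7 -5. ] [ 0.06 -0.14 -0.1 ] 0.144
-0.42 [ 0.6 -0.9 -4.5] [-0.01 -0.11 -0.07] 0.142
-0.335 [ 0.4 -0.5 -5.3] [-0.1  -0.11 -0.11] 0.144
-0.25 [ 0.4 -0.8 -4.5] [-0.05 -0.13 -0.08] 0.144
 t 87.22 p [0.5622 0.0623 0.1758] w 0.145 F [ 0.3  0.6 -5.4] q [0.03 0.4  1.63 0.   1.1  0.37]
hood n 48554 plane slope [0.0027 0.0039 0.1995]
[596.1  94.2] [146.4  80. ] 70.2
```

View pics/x0z.png

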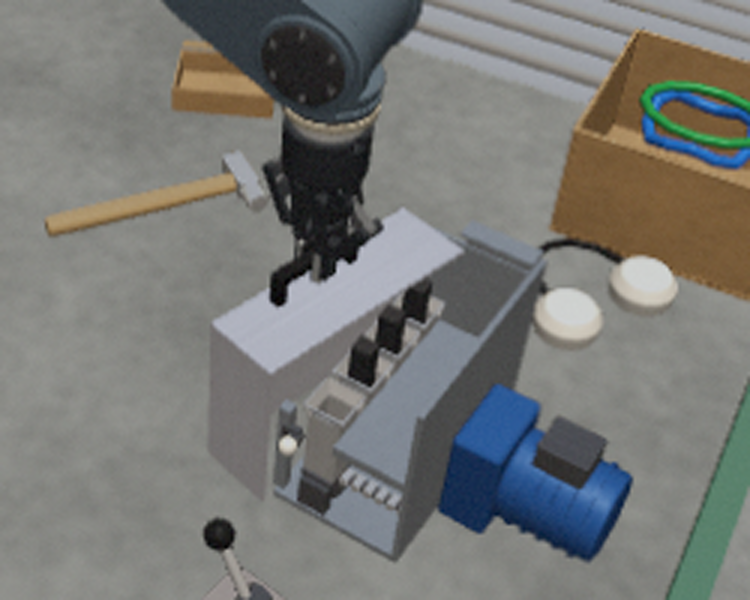

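```bash
python3 - <<'E'
from h import *
gz=.0198
for rel in (-.2,-.16,-.12,-.09,-.06,-.04,-.02,-.01,0.,.01):
    q,R=tcp_for(PIN,PSI+rel,gz,.156); manip.move_l(q,R,.03); manip.dwell(.1); f=manip.current_force(); print(round(rel,3),np.round(f,1),np.round(manip.current_ft_torque(),2),round(manip.current_grip_width(),3))
    if np.linalg.norm(f[:2])>18 or f[2]>15: print('STOP'); break
manip.dwell(.3); st(); snap('scene','y0'); snap('wrist','y0w'); guard_pose('y0w'); print('psi deg',np.rad2deg(PSI))
E
python3 -c "
import cv2
a=cv2.imread('pics/y0.png')[100:300,250:500];b=cv2.resize(a,None,fx=3,fy=3,interpolation=cv2.INTER_CUBIC);cv2.imwrite('pics/y0z.png',b)"
```

```text
-0.2 [ 0.1  0.8 -5.6] [ 0.07 -0.05 -0.05] 0.143
-0.16 [ 0.7 -0.2 -5.5] [ 0.05 -0.13 -0.03] 0.143
-0.12 [ 0.5 -0.7 -5. ] [ 0.02 -0.05  0.  ] 0.144
-0.09 [ 0.4 -0.8 -5.2] [-0.2  -0.11  0.02] 0.143
-0.06 [ 0.3 -2.6 -3. ] [-0.34 -0.    0.04] 0.146
-0.04 [ 0.1 -3.2 -2.1] [-0.36  0.12 -0.07] 0.142
-0.02 [-1.1 -4.2 -2.2] [-0.57  0.15 -0.01] 0.141
-0.01 [-0.5 -4.6 -0.6] [-0.7   0.16 -0.15] 0.14
0.0 [ 0.3 -5.8 -1.5] [-0.68  0.18 -0.07] 0.144
0.01 [-2.2 -5.2 -0.1] [-0.79  0.54 -0.28] 0.147
 t 91.57 p [0.6016 0.0596 0.1758] w 0.142 F [-2.1 -7.  -0.1] q [ 0.02  0.47  1.53 -0.    1.14  0.11]
hood n 48449 plane slope [-0.0089  0.0025  0.1992]
[626.   99.3] [147.4  80. ] 84.79
psi deg -5.395053251500459
```

View pics/y0z.png

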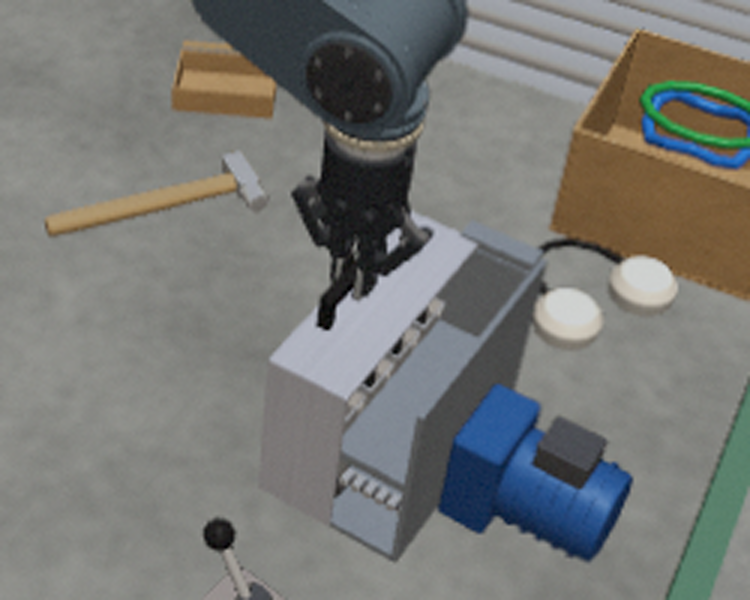

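Run:
```python
from h import *
q,R=tcp_for(PIN,PSI+.002,.0198,.156); manip.move_l(q,R,.02); manip.dwell(.5); st()
for w in (.17,.2,.25,.35,.5): manip.set_gripper(w,20); manip.dwell(.15)
st('open'); snap('wrist','z0'); guard_pose('z0')
q[2]+=.10; manip.move_l(q,None,.08); st('up'); manip.dwell(.3)
snap('wrist','z1'); snap('top','z1t'); guard_pose('z1')
```

```text
t 92.42 p [0.6007 0.0596 0.1759] w 0.147 F [-0.5 -5.3 -2.1] q [ 0.02  0.47  1.53 -0.    1.14  0.11]
open t 94.36 p [0.6006 0.0597 0.1758] w 0.501 F [ 0.4 -0.4  0.5] q [ 0.02  0.47  1.53 -0.    1.14  0.11]
hood n 52691 plane slope [-0.0029  0.033   0.1965]
[622.6  73.6] [199.1  80.1] 84.43
up t 95.81 p [0.6005 0.0597 0.2752] w 0.506 F [-0.1  0.3 -0.6] q [ 0.02  0.39  1.41 -0.    1.35  0.11]
hood n 29856 plane slope [-0.0029  0.0339  0.196 ]
[622.1  68.8] [247.4  79.7] 84.46
```

View pics/z1.png

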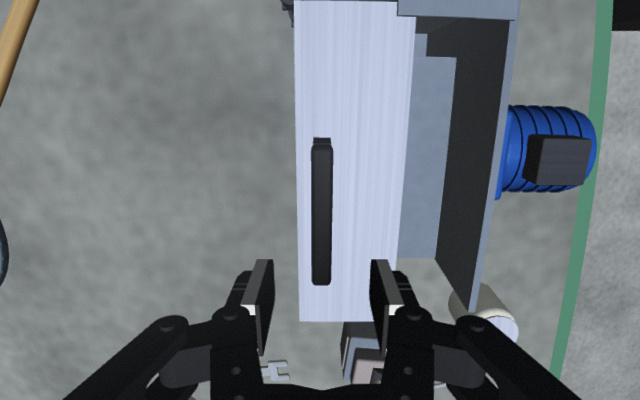

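The guard is shut: yaw is within 0.003 rad and the free-end sag is 0.034 rad. Now the isolator.

Run:
```python
from h import *
manip.set_gripper(0.0,40)
manip.move_ptp([.60,-.06,.36],down(np.pi/4)) if 0 else None
manip.move_ptp([.54,-.20,.40],down(np.pi/2)); st(); snap('wrist','aa')
W,im=cloud('aa'); Z=W[...,2]
for n in ('isolator_tip','switchbox'): print(n,[(np.round(q['at'],3).tolist(),round(q['confidence'],2)) for q in manip.look_for('wrist',n)])
m=(Z>.135)&(Z<.19)&(np.hypot(W[...,0]-.62,W[...,1]+.21)<.06)
v,u=np.where(m); print('ball',m.sum(),u.mean(),v.mean(),np.nanmin(W[m],0),np.nanmax(W[m],0))
for lo,hi in ((.065,.08),(.085,.105)):
    m=(Z>lo)&(Z<hi)&(np.hypot(W[...,0]-.65,W[...,1]+.21)<.1); nn,l,s,c=cv2.connectedComponentsWithStats(m.astype(np.uint8)); k=1+np.argmax(s[1:,4])
    r=cv2.minAreaRect((W[l==k][:,:2]*1000).astype(np.float32)); print(lo,s[k],np.round(r[0],1),np.round(r[1],1),round(r[2],1))
```

```text
t 98.53 p [ 0.5401 -0.1997  0.3998] w 0.004 F [0.2 0.7 0.8] q [-0.44  0.28  1.26  0.    1.6  -2.01]
isolator_tip [([0.606, -0.207, 0.176], 0.56)]
switchbox [([0.625, -0.214, 0.098], 0.93)]
ball 351 316.47008547008545 217.88888888888889 [ 0.60119404 -0.21867096  0.1584231 ] [ 0.62577782 -0.19283304  0.17693621]
0.065 [ 284  187   59   61 1078] [ 649. -213.] [75.2 85. ] 78.4
0.085 [ 292  197   42   53 1140] [ 649.1 -213.1] [49.9 69.8] 78.1
```

View pics/aa.png

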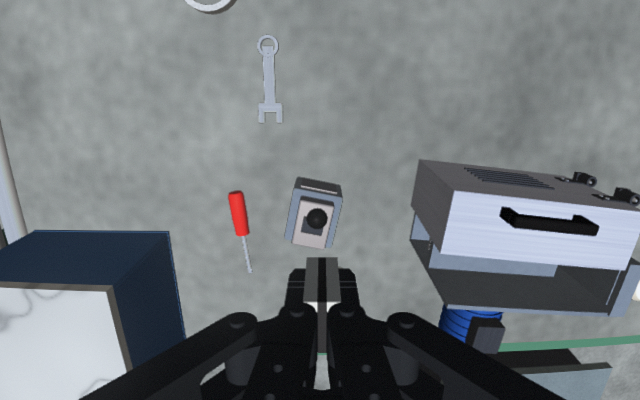

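Run:
```python
from h import *
a0=np.deg2rad(-11.6); d=np.array([np.cos(a0),np.sin(a0)]); c=np.array([.649,-.213]); R=down(np.pi/2+a0); z=.126
s=c-.088*d
manip.move_ptp([*s,.26],R); manip.move_l([*s,z],None,.12); st('start')
for t in (-.065,-.05,-.035,-.02,-.005,.003,.007,.010,.013,.016):
    manip.move_l([*(c+t*d),z],None,.06); f=manip.current_force(); print(t,np.round(f,1))
    if f[:2]@d<-8: print('stop'); break
snap('wrist','bb'); snap('scene','bbs')
W,im=cloud('bb')
p=np.array(manip.current_ee_pos()); 
manip.move_l([*(p[:2]-.03*d),z],None,.1); manip.move_l([*(p[:2]-.05*d),.40],None,.2); st()
manip.move_ptp([.50,-.12,.42],down(np.pi/2)); snap('wrist','cc'); snap('top','cct'); snap('scene','ccs')
W,im=cloud('cc'); Z=W[...,2]
m=(Z>.135)&(Z<.19)&(np.hypot(W[...,0]-.66,W[...,1]+.215)<.06)
print('ball',m.sum(),np.nanmin(W[m],0),np.nanmax(W[m],0)); guard_pose('cc')
```

```text
start t 100.57 p [ 0.5632 -0.1955  0.1268] w -0.001 F [-0.7 -0.3  0.4] q [-0.41  0.51  1.6  -0.    1.03 -1.78]
-0.065 [-0.3 -0.6 -0.5]
-0.05 [-0.1  0.1 -0.3]
-0.035 [0.7 0.2 0.8]
-0.02 [-1.1  0.3 -0. ]
-0.005 [ 0.6 -0.6  0.2]
0.003 [-0.5 -0.2  0.5]
0.007 [ 0.2  0.8 -0.1]
0.01 [-0.2  0.8  0. ]
0.013 [-0.1  1.1  0.1]
0.016 [-13.3   3.1   7. ]
stop
 t 106.08 p [ 0.6133 -0.2056  0.3989] w 0.0 F [-0.3  0.4 -0.7] q [-0.4   0.44  1.05 -0.    1.66 -1.76]
ball 363 [ 0.66406073 -0.23096945  0.13500979] [ 0.69614228 -0.20678279  0.17669374]
hood n 9386 plane slope [-0.0044  0.0339  0.1953]
[624.   72.6] [255.9  86.7] 83.43
```

View pics/cc.png

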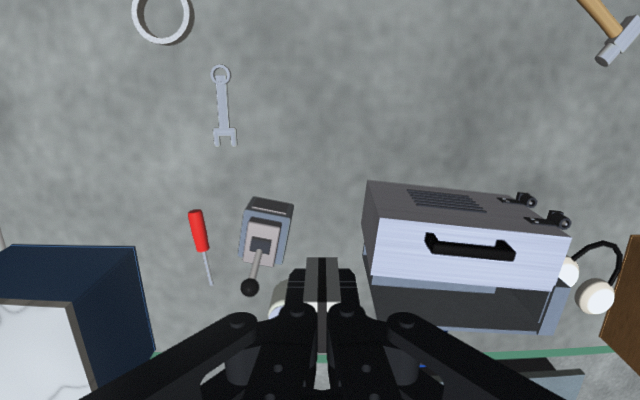

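View pics/ccs.png

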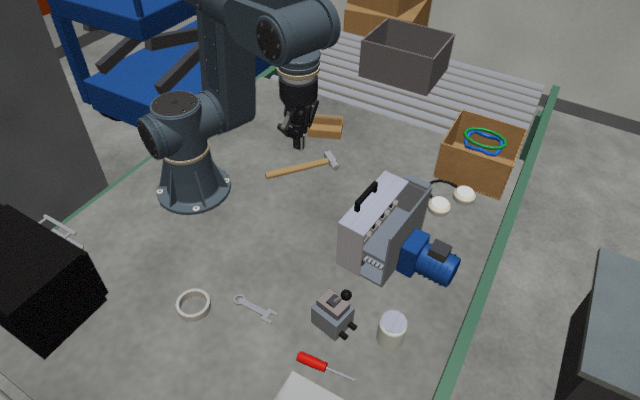

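Run:
```python
from h import *
W,im=cloud('cc'); Z=W[...,2]
m=(im.min(2)>140)&(Z>.17)&(Z<.22)&(W[...,0]>.55)&(W[...,0]<.70)&(W[...,1]>-.08)&(W[...,1]<.22)
n,l,s,c=cv2.connectedComponentsWithStats(m.astype(np.uint8)); k=1+np.argmax(s[1:,4]); m=l==k
top=[];bot=[]
for u in range(385,560,4):
    v=np.where(m[:,u])[0]
    if len(v)>10: top.append(W[v[1],u,:2]); bot.append(W[v[-2],u,:2])
for E in (top,bot):
    E=np.array(E); c=np.polyfit(E[:,1],E[:,0],1); r=E[:,0]-np.polyval(c,E[:,1]); k=abs(r)<.002; c=np.polyfit(E[k,1],E[k,0],1); print('yaw',-np.arctan(c[0]),'psi',PSI,k.sum())
G=None
st()
```

```text
yaw -0.09700640175501846 psi -0.0941614425591087 44
yaw -0.09185620368758643 psi -0.0941614425591087 37
 t 106.86 p [ 0.5006 -0.1205  0.4192] w -0.0 F [0.  0.  0.4] q [-0.33  0.15  1.38 -0.    1.61 -1.9 ]
```

Run:
```python
from h import *
manip.dwell(.3); manip.sign_off()
```

```text
the job is handed in; nothing more can be done
```

I restocked the lubricator, closed the guard and threw the isolator, then handed the job in at about 107 s of the 210 s allowed. No verdict is reported.

| Item | What was done | Last check |
|---|---|---|
| Sticks | All three found on the bench went into tubes 1, 2 and 3; tube 0 is empty | Tops at 0.169 m against 0.170 m fully home, 2–3 mm off their tube axes; measured before the guard went on, only glimpsed since |
| Guard | Hung on both pins at about -1.27 rad and swung shut past the catch | Within about 0.003 rad of shut after the isolator was thrown; free end sags 0.034 rad, as expected from the slack knuckles |
| Isolator | Pushed until it hit its stop at 13 N | Ball sits at about 0.98 rad |
| Bystanders | Not touched | They look unmoved in the last scene picture; I did not measure them |

- **Knuckle seating:** I inferred this rather than measured it. The weight came off the gripper at seating height, and the measured shift and sag fit about 1.5 mm of play at each knuckle. The limit is 6 mm.
- **Tool length:** The real fingertips sit about 31–35 mm behind the reported TCP. My first two tries at a stick therefore closed above it without moving it, and I corrected for the offset in every move after that.

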